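# Roll the specimen caddy from its shed into the scanning bay

### The arm

A 6-joint arm with a two-finger parallel gripper is mounted at the origin on the work surface. World frame = base frame: x ahead of the robot, y to its left, z up, the work surface at z = 0. Lengths are in m, angles in rad, forces in N, time in s.
With the tool pointing down it reaches from about 0.25 to 0.85 m from the base axis. Payload 12.5 kg.
Tool frame: the origin (TCP) lies on the front face of the gripper's body, between the roots of the fingers; the fingertips stand 84 mm ahead of it and the grasp point (between the pads) lies 65 mm ahead of it; z points along the fingers, y is the direction in which the jaws open and shut (so a half turn about z gives the same grasp; the last joint's range is limited). The gripper opens to 93 mm and grips with 3 to 60 N. Pads are 15 mm wide; open, the fingers measure 128 mm over their backs; the gripper's body (75 mm by 188 mm) begins 65 mm behind the grasp point.
Start: joints at [-1.318, 0.351, 1.652, -0, 1.139, -0.085], TCP at [0.182, -0.519, 0.303] pointing down, gripper open.
Joint ranges: [-2.75, 2.75], [-0.79, 2.1], [0.01, 2.65], [-1.57, 4.71], [0.07, 3.14], [-2.87, 2.87]. Speed limits (rad/s): [2.22, 2.22, 2.79, 3.14, 3.14, 3.14].

### API

Orientations are given as [roll, pitch, yaw] about the fixed x, y, z axes, in that order (R = Rz(yaw) Ry(pitch) Rx(roll)).
In Python, from cell import arm gives the robot as it stands.
- The arm moves only by the tool move_arm, never from a script. Its argument "targets" is a list of rows, each a list of 7 numbers: the shift along the tool's x, y, z in mm, then the turn, a rotation vector about the tool's x, y, z in degrees, then the opening, from 0 (shut) to 1 (fully open). In form: [[tx, ty, tz, ax, ay, az, gripper], ...]. A call has 1 to 12 rows; each row shifts and turns the commanded pose from where the row before left it, along the tool's axes as they then stand; what a row does not reach is not made up. A row lasts 1/10 s, in which the tool goes at most 50 mm and 8.59 degrees, less where a joint would pass 70% of its speed; a pose out of reach is approached as far as the arm can. A call is refused whole if a number of a shift passes 50 or a number of a turn 8.59, either way. A call with a gripper value outside its range is refused whole. The fingers move at their own pace and stop on an object; "force" is the grip in N (left out, the last holds). Time passes only in rows, so rows that do not move let the fingers close. It gives the time, the measured TCP pose, the force and the opening at its end, in the units of the state.
- arm.read_state(): the state, without advancing time (a new reading comes with each control period).
- arm.camera(name): name is "side" or "top" or "wrist"; returns a dict with "img" (384x512x3 uint8, blue, green, red), "intrinsics" (3x3 intrinsics, pixels), "R" (3x3) and "t" (3): a world point X has camera coordinates R X + t. Camera axes: x right, y down, z forward; pixel columns grow to the right and rows downward; lengths in m; the calibration is good to about 2 mm. The wrist camera is an equidistant fisheye: a pixel r from the principal point sees the ray r / f radians off the axis. A picture is of the moment at which its call begins. There is no depth.
- arm.close_job(): hands the job in, once; it reports no verdict.
Trained networks look in the newest picture that a camera, given by its name, has taken for a name from the list of things; names that differ only in an ending like _2 or _b are one class to them, and where a whole thing is asked for, a point or a joint stands for the part that bears it (a point fixed in the world has none). Each returns a list of dicts, best first, with "conf" (0 to 1); they miss things now and then, are a little off and sometimes report something else, mostly with a low value. They report only what shows in the picture. A call takes as long as a camera call. They do not tell look-alikes from the thing itself.
- arm.look_for(camera, query): "extent" ([left, top, right, bottom] in pixels, round what is visible of it).
The state is a dict: "time": time; "qpos": joint angles; "qd": joint speeds; "effort": joint torques, N m; "tcp_pos": TCP position; "tcp_rot": TCP orientation; "contact_force": force on the tool from outside, world axes, zero at the start; "ft_torque": the same for the moment, N m; "width": finger opening in m.
Only numpy, scipy, OpenCV 4.12 (cv2) and the standard library are available. Lean on these libraries where they do the work, as an engineer would, in place of code of your own. Each camera call takes 0.05 s, during which the arm holds its last target.

### The job

Roll the little wheeled caddy, with the steel test piece still on it, nose (orange post) first out of the white shed by the orange post until it is wholly clear and its two swivel castors trail straight, let go, then take the blue tail post and steer it nose first into the blue scanning bay, so that it stands centred in the yellow taped outline, with its castors still trailing straight behind their pivots. Keep its wheels on the bench, do not shift any of the four things standing about, and let go at the end.

Things in the scene. Friction and masses are not known exactly. Their poses are not given: they have to be found in the camera images.
- caddy: Low 0.48 kg caddy: aluminium deck 150 long (x) x 90 wide (y), its top 40 above the bench. Origin at bench level under the deck's middle; +x to its nose, y to its left, z up. Four 24 mm wheels: two fixed ones 50 behind the origin that roll along x only, two swivel castors under the nose, turning freely all round. Rolls with under 1 N. Two posts and the test piece stand on the deck.
- nose_post (a point): Middle of the orange square post, 16 x 16, standing upright from the deck (40 above the bench) to 86 above the bench, sides square to the caddy; 60 ahead of the caddy's origin; this point is 63 above the bench. At the start it stands in the open, about 45 in front of the shed's roof edge.
- tail_post (a point): The same for the blue post, 60 behind the caddy's origin. At the start it is under the shed's roof; when the caddy stands on its mark, it is in the open 45 in front of the bay's roof edge, and the orange post is under the bay's roof.
- left_castor_wheel (a point): Axle of the left castor wheel (yellow fork), 12 above the bench. Its upright pivot stands at x = +50, y = +29 in the caddy's frame, the axle 16 from it: at x = +34, y = +29 when it trails straight (nose leading). It may start turned anywhere.
- right_castor_wheel (a point): The same for the right castor: pivot at x = +50, y = -29; axle at x = +34, y = -29 when it trails straight.
- specimen: Stepped steel test piece, 40 x 34 x 28 high, about 0.24 kg, origin under its middle, standing loose on the pad in the middle of the deck.
- pad (a point): Middle of the thin rubber pad on the deck top (pad 56 x 50), 40 above the bench.
- shed: Fixed cover, open at both ends: roof 100 (x) x 144 (y), 97 to 107 above the bench, on two 10 thick side walls as long as the roof, 124 clear between them. White. Origin on the bench; +x points out of its mouth, along the way the caddy leaves; the roof spans x = -85 to +15. On its roof, over x = -82 to -38, stand boxes reaching 142 above the bench.
- bay: Fixed cover, open at both ends: roof 100 (x) x 144 (y), 97 to 107 above the bench, on two 10 thick side walls as long as the roof, 124 clear between them. Blue roof, dark walls. Origin on the bench, mid yellow tape outline (flat, 170 x 106 inside); +x points inward, the caddy's x when parked; mouth at x = -15, roof to +85. A grey sensor head on it, x = +43 to +77, reaches 135 high.
- mark_nose (a point): Where the point nose_post is to be when the caddy stands on the mark (60 ahead of the bay's origin, 63 above the bench).
- mark_tail (a point): Where the point tail_post is to be when the caddy stands on the mark (60 behind the bay's origin, 63 above the bench).
- vblock: Bystander: dark steel V-block 50 x 50 x 42 high, origin under its middle, loose.
- jar: Bystander: amber jar with black lid, 52 diameter, 75 high, origin under its middle, loose.
- gauge_box: Bystander: wooden box 55 (x) x 40 (y) x 35 high, origin under its middle, loose.
- weight: Bystander: brass weight 44 diameter, 50 high, origin under its middle, loose.
Mind the look-alikes: they are no part of the job. What is shaped like the bay but green is not meant. There is more than one size of the caddy; the job needs the larger.

How it is judged:
On the way, in this order (a step that is already met when the one before it is completed fails the run):
1. the caddy stands or rolls wholly clear of the shed, its castors trailing straight (within about 30 degrees), before it enters the bay (x of tail_post in the frame of shed above 0.03 m and x of nose_post in the frame of bay below -0.015 m and x of each of left_castor_wheel, right_castor_wheel in the frame of caddy below 0.04 m and y of left_castor_wheel in the frame of caddy between 0.021 and 0.037 m and y of right_castor_wheel in the frame of caddy between -0.037 and -0.021 m), for 0.1 s.
2. it is let go in the open, between the shed and the bay (contact force between each of the arm, the fingers and caddy below 0.05 N and x of tail_post in the frame of shed above 0.03 m and x of nose_post in the frame of bay below -0.01 m), for 0.15 s.
At the end, for the whole second after the job is handed in: The caddy stands still on its wheels, nose into the bay, both posts within 12 mm (seen from above) of their marked points; both castor wheels trail behind their pivots within about 22 degrees of straight; the test piece stands upright on the pad, within 15 mm of its middle (horizontal distance between nose_post and mark_nose below 0.012 m and horizontal distance between tail_post and mark_tail below 0.012 m and x of each of left_castor_wheel, right_castor_wheel in the frame of caddy below 0.04 m and y of left_castor_wheel in the frame of caddy between 0.023 and 0.035 m and y of right_castor_wheel in the frame of caddy between -0.035 and -0.023 m and height (world z) of caddy below 0.006 m and angle between caddy's own z axis and vertical below 0.06 rad and linear speed of caddy below 0.01 m/s and distance between specimen and pad below 0.015 m and angle between specimen's own z axis and vertical below 0.1 rad); the robot touches nothing.
It fails at once if the caddy is lifted off its wheels or tipped (height (world z) of caddy above 0.012 m or angle between caddy's own z axis and vertical above 0.15 rad).
It fails at once if the test piece slides off its pad or falls (distance between specimen and pad above 0.025 m or angle between specimen's own z axis and vertical above 0.4 rad).
It fails at once if a bystander (V-block, jar, wooden box, brass weight) is shifted more than 15 mm (distance of any of vblock, jar, gauge_box, weight from where it was at the start of the episode above 0.015 m).
It also fails if it takes over 58 s, if anything falls off the work surface, if the arm or the gripper's body presses on something with over 40 N, if the wrist force passes 120 N, or if a joint passes its speed limit or range.

## Working session

There is one attempt and no reset: what is moved stays moved. The work goes in short steps, Python scripts to look and compute and a tool call to move; the robot and the scene stay as the last step left them, time stands still between calls to the robot, and variables do not carry over. Pictures are saved under pics/ and viewed, and the job is handed in when it is done.

Besides the shell and the picture viewer there is one more tool, called as name([rows], argument=value, ...), one row to a line, values as JSON. move_arm: Moves the arm, as the interface text tells. Its arguments: {"type":"object","properties":{"targets":{"type":"array","items":{"type":"array","items":{"type":"number"}}},"force":{"type":"number"}},"required":["targets"]}

```bash
ls; mkdir -p pics; python3 - <<'E'
from cell import arm
import cv2
for n in ["side","top","wrist"]:
    c=arm.camera(n); cv2.imwrite(f"pics/{n}0.png",c["img"]); print(n,c["intrinsics"].tolist(),c["R"].tolist(),c["t"].tolist())
print(arm.read_state())
E
```

```text
pics
side [[353.07290129159475, 0.0, 256.21972840428083], [0.0, 353.07290129159475, 190.21671936027408], [0.0, 0.0, 1.0]] [[-0.9924574892127067, -0.12251640998892704, -0.004226273658373168], [-0.09342589463655769, 0.7782281258393524, -0.6209932256989026], [0.07937086566851306, -0.61591453419772, -0.7838045370161089]] [0.5542692320812789, 0.1297303656549813, 0.9687334803791576]
top [[461.94500377135165, 0.0, 247.31863985448214], [0.0, 461.94500377135165, 195.69235653754743], [0.0, 0.0, 1.0]] [[-0.027678755667456024, -0.9996168006114371, 0.0003720484591840456], [-0.9885757892204158, 0.027317867790453428, -0.14822834771599988], [0.14816138313316782, -0.004470574318588014, -0.9889530921703662]] [-0.04218243910021606, 0.5743150048096974, 1.1978379806950827]
wrist [[297.3186396354542, 0.0, 256.9780705039289], [0.0, 297.3186396354542, 192.30286233457775], [0.0, 0.0, 1.0]] [[0.3314565344604126, -0.9434704896875654, -2.919248216876157e-05], [-0.9133003470683344, -0.32086503429888946, 0.25085475042190136], [-0.23668342106779539, -0.08312078472367852, -0.9680247379786152]] [-0.5501708885233669, -0.03010767939199363, 0.3901374201580959]
{'time': 0.15, 'qpos': array([-1.31760748e+00,  3.51087109e-01,  1.65224257e+00,  2.95449011e-06,
        1.13908839e+00, -8.46009390e-02]), 'qd': array([-0.00094051, -0.00095616, -0.00165691,  0.00018856, -0.00059616,
        0.00128187]), 'effort': array([ 4.79929222e-04, -4.97464371e+01, -2.85346645e+01,  6.99112122e-02,
        2.46212608e-02, -2.80798326e-05]), 'tcp_pos': array([ 0.18225109, -0.51873884,  0.30235208]), 'tcp_rot': array([-3.14077041e+00, -7.24209104e-05,  3.37788519e-01]), 'contact_force': array([0.20176475, 1.66617451, 0.44473617]), 'ft_torque': array([0.01832052, 0.08934764, 0.00375386]), 'width': 0.09317129320583352}
```

View pics/top0.png

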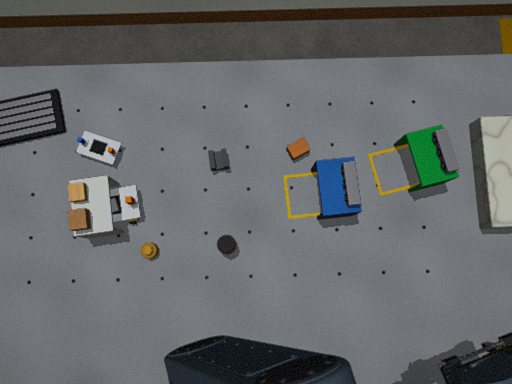

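View pics/side0.png

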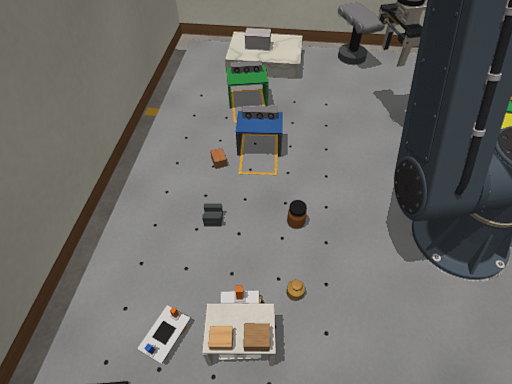

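View pics/wrist0.png

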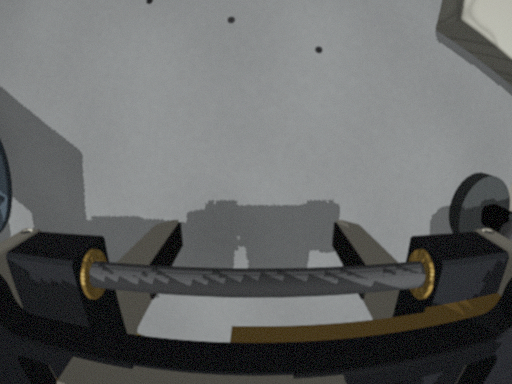

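```bash
python3 - <<'E'
from cell import arm
for n in ["top","side"]:
    arm.camera(n)
    for q in ["caddy","nose_post","tail_post","specimen","shed","bay","vblock","jar","gauge_box","weight","left_castor_wheel"]:
        print(n,q,[(round(d["conf"],2),[round(float(v)) for v in d["extent"]]) for d in arm.look_for(n,q)][:4])
E
```

```text
top caddy [(0.95, [77, 131, 123, 165]), (0.94, [110, 185, 140, 224])]
top nose_post [(0.85, [77, 129, 122, 164]), (0.58, [112, 188, 140, 226]), (0.55, [206, 150, 230, 170])]
top tail_post [(0.69, [77, 130, 120, 162]), (0.56, [111, 184, 140, 228]), (0.46, [218, 234, 239, 253])]
top specimen []
top shed [(0.92, [68, 173, 126, 242])]
top bay [(0.97, [369, 124, 458, 192]), (0.79, [282, 158, 363, 220])]
top vblock [(0.71, [209, 151, 230, 169])]
top jar [(0.72, [219, 235, 237, 253])]
top gauge_box [(0.65, [287, 136, 313, 157])]
top weight [(0.71, [140, 244, 159, 256]), (0.67, [110, 186, 140, 224])]
top left_castor_wheel [(0.55, [110, 184, 139, 225])]
side caddy [(0.88, [138, 304, 193, 361]), (0.62, [218, 286, 265, 359]), (0.36, [235, 107, 281, 178])]
side nose_post [(0.89, [220, 283, 262, 362]), (0.72, [141, 304, 191, 364])]
side tail_post [(0.96, [141, 305, 190, 363]), (0.65, [221, 288, 266, 356])]
side specimen [(0.53, [202, 207, 224, 227])]
side shed [(0.89, [204, 304, 280, 365]), (0.54, [221, 287, 261, 360])]
side bay [(0.73, [237, 103, 279, 175]), (0.64, [227, 59, 272, 117])]
side vblock [(0.93, [203, 204, 224, 228]), (0.59, [287, 282, 304, 301])]
side jar [(0.96, [285, 198, 306, 230])]
side gauge_box [(0.55, [212, 150, 227, 170])]
side weight [(0.7, [201, 208, 224, 224]), (0.59, [290, 284, 304, 298])]
side left_castor_wheel []
```

```bash
cat > h.py <<'E'
import numpy as np, cv2
from cell import arm
def bp(c,u,v,z):
    K=c["intrinsics"];R=c["R"];t=c["t"]
    d=R.T@np.linalg.solve(K,[u,v,1.]); o=-R.T@t
    return o+d*(z-o[2])/d[2]
def pr(c,X):
    K=c["intrinsics"];p=K@(c["R"]@np.asarray(X,float)+c["t"]); return p[:2]/p[2]
def crop(c,box,name,s):
    l,t,r,b=box
    cv2.imwrite("pics/"+name,cv2.resize(c["img"][t:b,l:r],None,fx=s,fy=s,interpolation=cv2.INTER_CUBIC))
E
python3 - <<'E'
from h import *
c=arm.camera("top"); crop(c,(60,120,160,260),"ta.png",4); crop(c,(270,120,370,230),"tb.png",5)
s=arm.camera("side"); crop(s,(130,275,310,370),"sa.png",4)
crop(s,(195,95,315,235),"sb.png",4)
E
```

```text
(no output)
```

View pics/ta.png

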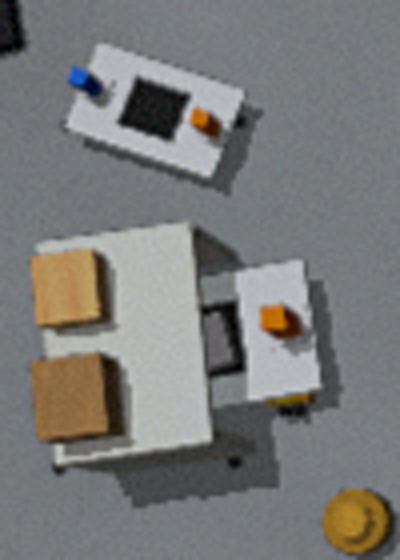

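View pics/tb.png

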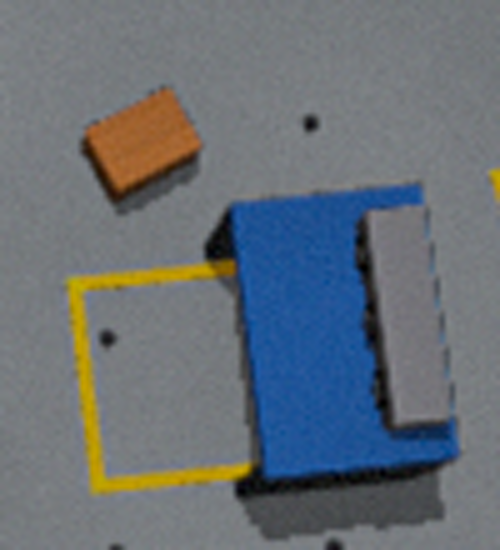

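View pics/sa.png

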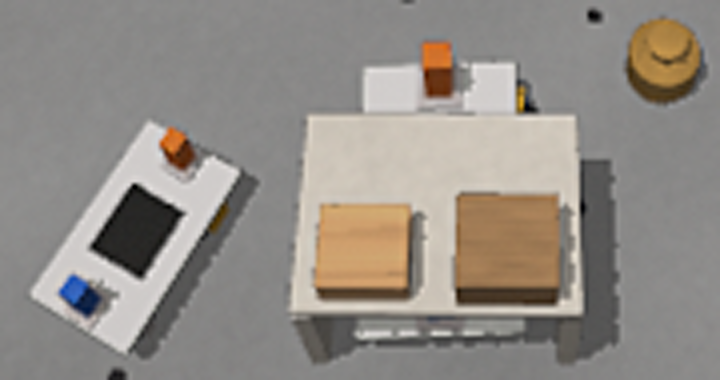

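View pics/sb.png

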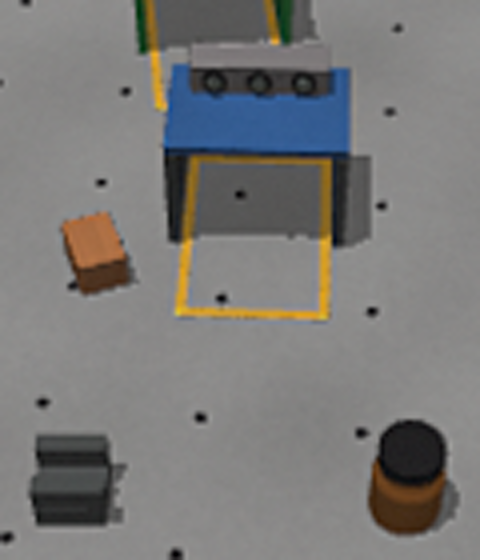

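```bash
cat > fit.py <<'E'
from h import *
from scipy.optimize import least_squares
def T(p,P):
    c,s=np.cos(p[2]),np.sin(p[2]); P=np.asarray(P,float)
    return np.array([p[0]+c*P[0]-s*P[1],p[1]+s*P[0]+c*P[1],P[2]])
def fit(obs,p0,fixed=None):
    f=lambda p:np.concatenate([pr(c,T(p,P))-np.array(uv) for c,uv,P in obs])
    r=least_squares(f,p0,loss='soft_l1'); return r.x,np.round(r.fun.reshape(-1,2),1)
E
python3 - <<'E'
from fit import *
t=arm.camera("top"); s=arm.camera("side")
A=lambda u,v:(60+(u+.5)/4-.5,120+(v+.5)/4-.5)
B=lambda u,v:(270+(u+.5)/5-.5,120+(v+.5)/5-.5)
SA=lambda u,v:(130+(u+.5)/4-.5,275+(v+.5)/4-.5)
SB=lambda u,v:(195+(u+.5)/4-.5,95+(v+.5)/4-.5)
bt=[(t,B(232,203),(-.015,.072,.107)),(t,B(262,478),(-.015,-.072,.107)),(t,B(420,184),(.085,.072,.107)),(t,B(458,455),(.085,-.072,.107)),
 (t,B(84,288),(-.085,.053,0)),(t,B(105,478),(-.085,-.053,0))]
bs=[(s,SB(165,150),(-.015,.072,.097)),(s,SB(350,150),(-.015,-.072,.097)),(s,SB(187,311),(-.085,.053,0)),(s,SB(322,313),(-.085,-.053,0)),
 (s,SB(165,243),(-.015,.072,0)),(s,SB(350,243),(-.015,-.072,0))]
st=[(t,A(192,222),(.015,.072,.107)),(t,A(212,443),(.015,-.072,.107)),(t,A(35,240),(-.085,.072,.107)),(t,A(55,464),(-.085,-.072,.107))]
ss=[(s,SA(307,114),(.015,.072,.107)),(s,SA(577,115),(.015,-.072,.107)),(s,SA(292,312),(-.085,.072,.107)),(s,SA(583,313),(-.085,-.072,.107))]
ct=[(t,A(303,260),(.075,.045,.04)),(t,A(320,390),(.075,-.045,.04)),(t,A(273,318),(.06,0,.086))]
cs=[(s,SA(364,66),(.075,.045,.04)),(s,SA(517,64),(.075,-.045,.04)),(s,SA(437,49),(.06,0,.086))]
for n,a,b in (("bay",bt,bs),("shed",st,ss),("caddy",ct,cs)):
    p0=list(bp(t,*a[0][1],.05)[:2])+[-1.57]
    for l,o in (("top",a),("side",b),("both",a+b)):
        p,r=fit(o,p0); print(n,l,np.round(p[:2],4),round(np.degrees(p[2]),2)); print(r.tolist())
for n,b in dict(caddy2=[100,150],).items(): pass
for n,(u,v),z in (("vblock",(220,160),.042),("jar",(227,243),.075),("box",(298.5,147.5),.035),("weight",(149,250),.05)):
    print(n,np.round(bp(t,u,v,z),3))
for n,(u,v),z in (("vblock",(212.5,210),.042),("jar",(298,208),.075),("box",(218.5,155),.035),("weight",(296,285.5),.05)):
    print(n,np.round(bp(s,u,v,z),3))
# lookalike posts
print(bp(t,*A(80,78),.086),bp(t,*A(204,121),.086))
print([np.round(bp(t,*A(*q),.04),3).tolist() for q in ((97,42),(245,92),(212,178),(66,130))])
print(arm.read_state()["time"])
E
```

```text
bay top [ 0.5811 -0.2561] -85.95
[[-0.4, -0.4], [0.4, -0.0], [0.5, -0.3], [0.4, 0.7], [-0.5, 0.2], [-0.4, -0.2]]
bay side [ 0.5817 -0.2594] -84.04
[[-0.4, 1.1], [0.0, 1.6], [0.4, -1.2], [0.0, -1.3], [1.1, -0.2], [-1.5, 0.3]]
bay both [ 0.5808 -0.2566] -85.6
[[-0.4, -0.2], [0.8, 0.1], [0.5, -0.4], [0.8, 0.6], [-0.4, 0.5], [-0.1, 0.0], [-0.3, 1.3], [0.1, 2.7], [-0.1, -0.9], [-0.5, -0.3], [1.2, 0.0], [-1.4, 1.4]]
shed top [0.5544 0.3059] -83.88
[[-0.0, -0.4], [0.1, 0.0], [0.2, 0.2], [-0.3, 0.1]]
shed side [0.5542 0.307 ] -83.04
[[-0.0, -0.4], [0.3, -0.7], [-0.8, 0.5], [0.4, 0.3]]
shed both [0.5543 0.3065] -83.4
[[-0.5, -0.4], [0.1, -0.0], [-0.2, 0.6], [-0.3, 0.4], [0.1, -0.8], [0.4, -0.7], [-1.1, -0.0], [0.1, 0.3]]
caddy top [0.5577 0.3114] -82.26
[[0.1, -0.2], [0.1, 0.1], [-0.2, 0.1]]
caddy side [0.558  0.3124] -82.22
[[0.1, -0.5], [-0.1, -0.5], [-0.0, 1.7]]
caddy both [0.5579 0.3118] -82.23
[[-0.1, -0.3], [-0.0, -0.0], [-0.4, 0.0], [0.2, -0.7], [-0.0, -0.8], [0.0, 1.5]]
vblock [0.673 0.013 0.042]
jar [ 0.446 -0.002  0.075]
box [ 0.704 -0.202  0.035]
weight [0.435 0.204 0.05 ]
vblock [0.678 0.019 0.042]
jar [0.445 0.007 0.075]
box [ 0.703 -0.198  0.035]
weight [0.437 0.214 0.05 ]
[0.72958856 0.38038519 0.086     ] [0.69818616 0.29813843 0.086     ]
[[0.768, 0.386, 0.04], [0.73, 0.284, 0.04], [0.67, 0.306, 0.04], [0.706, 0.406, 0.04]]
1.55
```

The caddy in the shed (top picture, orange post about (128,199)) is the one meant. It is 90 wide, carries the steel piece, and its posts stand where described. The one at (100,148) in the open measures only about 109 x 68 and is empty. The bay is the blue one at (335,187), not the green one at (428,158). The crops confirm both.

```bash
cat > plan.py <<'E'
from h import *
def start():
    s=arm.read_state(); return [*s["tcp_pos"],s["tcp_rot"][2]]
def rows(wps,p=None,dec=1):
    """wps: list of (x,y,z,yaw_deg,grip): one row each; returns rows in tool axes"""
    p=list(p or start()); out=[]
    for x,y,z,yw,g in wps:
        c,s=np.cos(p[3]),np.sin(p[3]); d=np.array([x-p[0],y-p[1],z-p[2]])*1e3
        r=[round(c*d[0]+s*d[1],dec),round(s*d[0]-c*d[1],dec),round(-d[2],dec)]
        a=round(-np.degrees(np.radians(yw)-p[3]),dec)
        out.append([float(v) for v in r]+[0,0,float(a),g])
        p[0]+=(c*r[0]+s*r[1])/1e3; p[1]+=(s*r[0]-c*r[1])/1e3; p[2]-=r[2]/1e3; p[3]-=np.radians(a)
    return out,p
def line(a,b,n,g):
    a=np.array(a,float);b=np.array(b,float)
    w=(1-np.cos(np.pi*np.arange(1,n+1)/n))/2
    return [tuple(a+(b-a)*k)+(g,) for k in w]
def show(rs):
    for i in range(0,len(rs),12): print(str(rs[i:i+12]).replace(" ",""))
E
python3 - <<'E'
from plan import *
p=start(); a=(p[0],p[1],p[2],np.degrees(p[3]))
r,e=rows(line(a,(.566,.2523,.25,97.8),36,1.0)); show(r); print(e)
E
```

```text
[[1.2,-1.1,0.1,0,0,-0.1,1.0],[3.5,-3.5,0.3,0,0,-0.5,1.0],[5.9,-5.6,0.5,0,0,-0.7,1.0],[8.3,-7.7,0.7,0,0,-1.1,1.0],[10.7,-9.5,0.9,0,0,-1.3,1.0],[13.2,-11.3,1.0,0,0,-1.6,1.0],[15.7,-12.7,1.3,0,0,-1.8,1.0],[18.2,-13.8,1.4,0,0,-2.1,1.0],[20.8,-14.5,1.5,0,0,-2.3,1.0],[23.3,-15.0,1.7,0,0,-2.5,1.0],[25.8,-15.0,1.8,0,0,-2.7,1.0],[28.1,-14.6,2.0,0,0,-2.9,1.0]]
[[30.3,-13.9,2.0,0,0,-3.0,1.0],[32.3,-12.8,2.1,0,0,-3.2,1.0],[34.0,-11.3,2.2,0,0,-3.3,1.0],[35.4,-9.5,2.3,0,0,-3.3,1.0],[36.5,-7.6,2.3,0,0,-3.4,1.0],[37.1,-5.5,2.3,0,0,-3.4,1.0],[37.4,-3.3,2.3,0,0,-3.4,1.0],[37.2,-1.0,2.2,0,0,-3.4,1.0],[36.7,1.2,2.3,0,0,-3.4,1.0],[35.7,3.2,2.2,0,0,-3.2,1.0],[34.3,5.1,2.1,0,0,-3.2,1.0],[32.7,6.7,2.0,0,0,-3.0,1.0]]
[[30.6,8.0,2.0,0,0,-2.9,1.0],[28.5,8.9,1.8,0,0,-2.7,1.0],[26.0,9.6,1.7,0,0,-2.6,1.0],[23.4,9.9,1.6,0,0,-2.3,1.0],[20.7,9.7,1.4,0,0,-2.1,1.0],[17.9,9.2,1.2,0,0,-1.8,1.0],[15.2,8.4,1.1,0,0,-1.6,1.0],[12.4,7.3,0.8,0,0,-1.3,1.0],[9.6,6.0,0.7,0,0,-1.0,1.0],[6.8,4.4,0.5,0,0,-0.7,1.0],[4.1,2.7,0.3,0,0,-0.5,1.0],[1.3,0.9,0.1,0,0,-0.1,1.0]]
[np.float64(0.5659644509857759), np.float64(0.25225475887450255), np.float64(0.25003315701170215), np.float64(1.7061650616459647)]
```

move_arm([
  [3, -3, 0, 0, 0, 0, 1],
  [7, -6, 1, 0, 0, -1, 1],
  [12, -10, 1, 0, 0, -2, 1],
  [15, -13, 1, 0, 0, -2, 1],
  [18, -14, 1, 0, 0, -2, 1],
  [21, -15, 2, 0, 0, -2, 1],
  [23, -15, 2, 0, 0, -3, 1],
  [26, -15, 2, 0, 0, -3, 1],
  [28, -14, 2, 0, 0, -3, 1],
  [30, -14, 2, 0, 0, -3, 1],
  [32, -12, 2, 0, 0, -3, 1],
  [34, -11, 2, 0, 0, -3, 1],
])

```text
time: 2.75
tcp_pos: [0.3204, -0.2623, 0.2847]
tcp_rot: [3.141, -0.0, 0.813]
contact_force: [0.9, -0.3, 0.2]
width: 0.0929
```

move_arm([
  [35, -10, 2, 0, 0, -4, 1],
  [36, -8, 2, 0, 0, -4, 1],
  [37, -6, 2, 0, 0, -4, 1],
  [37, -3, 2, 0, 0, -4, 1],
  [37, -1, 2, 0, 0, -4, 1],
  [36, 2, 2, 0, 0, -4, 1],
  [35, 4, 2, 0, 0, -4, 1],
  [33, 6, 2, 0, 0, -4, 1],
  [30, 8, 2, 0, 0, -3, 1],
  [28, 8, 2, 0, 0, -3, 1],
  [24, 8, 1, 0, 0, -3, 1],
  [20, 8, 1, 0, 0, -2, 1],
])

```text
time: 3.95
tcp_pos: [0.4948, 0.0934, 0.2626]
tcp_rot: [-3.141, -0.0, 1.565]
contact_force: [0.4, 0.1, 0.4]
width: 0.0932
```

```bash
python3 - <<'E'
from plan import *
p=start(); a=(p[0],p[1],p[2],np.degrees(p[3])); print(a)
r,e=rows(line(a,(.566,.2523,.25,97.8),12,1.0)); show(r); print(arm.read_state()["contact_force"])
E
```

```text
(np.float64(0.494847137157797), np.float64(0.0934097170803981), np.float64(0.26264824506184736), np.float64(89.64333001484707))
[[2.7,1.2,0.2,0,0,-0.1,1.0],[8.0,3.5,0.6,0,0,-0.4,1.0],[12.6,5.7,1.1,0,0,-0.7,1.0],[16.3,7.6,1.3,0,0,-0.8,1.0],[18.9,9.1,1.5,0,0,-1.0,1.0],[20.1,10.2,1.6,0,0,-1.1,1.0],[20.0,10.5,1.7,0,0,-1.0,1.0],[18.3,10.1,1.5,0,0,-1.0,1.0],[15.7,9.0,1.3,0,0,-0.9,1.0],[11.9,7.1,1.0,0,0,-0.6,1.0],[7.4,4.5,0.6,0,0,-0.4,1.0],[2.5,1.6,0.2,0,0,-0.2,1.0]]
[0.44921177 0.08024345 0.42642739]
```

move_arm([
  [16, 8, 1, 0, 0, -1, 1],
  [16, 8, 1, 0, 0, -1, 1],
  [16, 8, 1, 0, 0, -1, 1],
  [16, 8, 1, 0, 0, -1, 1],
  [16, 8, 1, 0, 0, -1, 1],
  [16, 8, 1, 0, 0, -1, 1],
  [15, 7, 1, 0, 0, -1, 1],
  [12, 7, 1, 0, 0, -1, 1],
  [8, 5, 1, 0, 0, 0, 1],
  [0, 0, 0, 0, 0, 0, 1],
  [0, 0, 0, 0, 0, 0, 1],
])

```text
time: 5.05
tcp_pos: [0.5553, 0.2254, 0.2536]
tcp_rot: [-3.141, 0.0, 1.699]
contact_force: [-0.9, -0.6, -0.1]
width: 0.093
```

```bash
python3 - <<'E'
from plan import *
c=arm.camera("wrist"); cv2.imwrite("pics/w1.png",c["img"])
p=start(); print(p,np.degrees(p[3]))
c=arm.camera("top"); crop(c,(60,120,220,260),"t1.png",4)
E
```

```text
[np.float64(0.5552573182703687), np.float64(0.22523843166130744), np.float64(0.25371058126002), np.float64(1.698761310121869)] 97.33185347009747
```

View pics/w1.png

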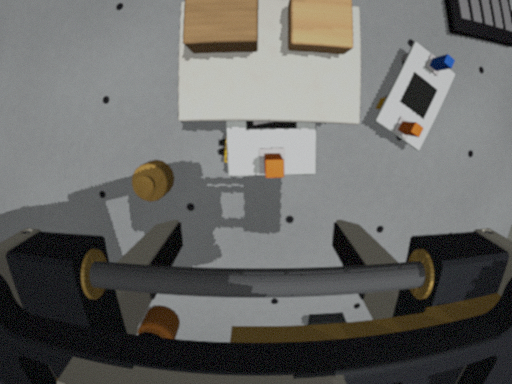

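View pics/t1.png

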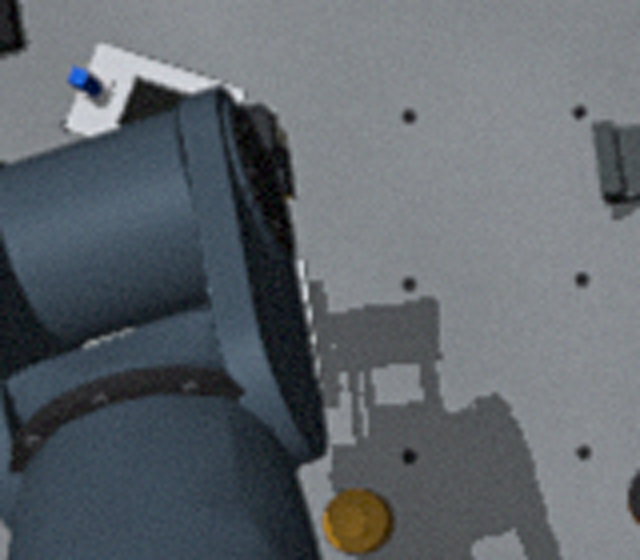

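```bash
cat >> h.py <<'E'
def wbp(c,u,v,z):
    K=c["intrinsics"];x=(u-K[0,2])/K[0,0];y=(v-K[1,2])/K[1,1];r=np.hypot(x,y)
    d=np.array([np.sin(r)*x/r,np.sin(r)*y/r,np.cos(r)]); d=c["R"].T@d; o=-c["R"].T@c["t"]
    return o+d*(z-o[2])/d[2]
E
python3 - <<'E'
from plan import *
c=arm.camera("wrist"); crop(c,(200,90,340,200),"w1c.png",5)
E
```

```text
(no output)
```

View pics/w1c.png

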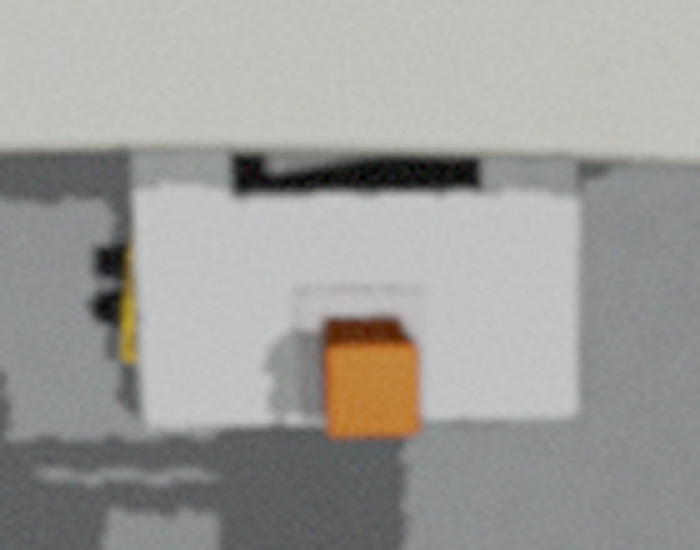

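```bash
python3 - <<'E'
from plan import *
c=arm.camera("wrist")
F=lambda u,v:(200+(u+.5)/5-.5,90+(v+.5)/5-.5)
print("post",wbp(c,*F(372,390),.086)); 
a=wbp(c,*F(145,428),.04);b=wbp(c,*F(578,415),.04);d=b-a;print(a,b,np.linalg.norm(d),np.degrees(np.arctan2(d[1],d[0]))-90)
m=(a+b)/2; n=np.array([d[1],-d[0],0])/np.linalg.norm(d); print("post from deck",m-n*.015)
E
```

```text
post [0.56605657 0.25216503 0.086     ]
[0.52493036 0.23094355 0.04      ] [0.61268715 0.24513192 0.04      ] 0.08889636743745469 -80.81599048774284
post from deck [0.56641467 0.25284545 0.04      ]
```

```bash
python3 - <<'E'
from plan import *
p=start(); a=(p[0],p[1],p[2],np.degrees(p[3]));b=(.5661,.2523,.20,97.9)
r,e=rows(line(a,b,6,1.0)+line(b,(.5661,.2523,.135,97.9),6,1.0)); show(r);print(e)
E
```

```text
[[1.7,0.9,3.6,0,0,-0.0,1.0],[4.7,2.6,9.9,0,0,-0.1,1.0],[6.4,3.6,13.5,0,0,-0.2,1.0],[6.3,3.5,13.4,0,0,-0.1,1.0],[4.7,2.7,9.9,0,0,-0.1,1.0],[1.7,0.9,3.6,0,0,-0.1,1.0],[-0.0,0.0,4.4,0,0,0.0,1.0],[-0.0,0.0,11.9,0,0,0.0,1.0],[-0.0,0.0,16.2,0,0,0.0,1.0],[-0.0,0.0,16.3,0,0,0.0,1.0],[-0.0,0.0,11.9,0,0,0.0,1.0],[-0.0,0.0,4.3,0,0,0.0,1.0]]
[np.float64(0.5660814214095803), np.float64(0.25232022224422185), np.float64(0.13502074964990274), np.float64(1.7089327859896917)]
```

move_arm([
  [5, 3, 10, 0, 0, 0, 1],
  [7, 4, 14, 0, 0, -0.3, 1],
  [7, 4, 14, 0, 0, -0.3, 1],
  [5, 3, 10, 0, 0, 0, 1],
  [1.5, 0.2, 6, 0, 0, 0, 1],
  [0, 0, 12, 0, 0, 0, 1],
  [0, 0, 14, 0, 0, 0, 1],
  [0, 0, 14, 0, 0, 0, 0.8],
  [0, 0, 13, 0, 0, 0, 0.6],
  [0, 0, 8, 0, 0, 0, 0.6],
  [0, 0, 4, 0, 0, 0, 0.5],
  [0, 0, 0, 0, 0, 0, 0.5],
])

```text
time: 6.45
tcp_pos: [0.566, 0.2527, 0.1343]
tcp_rot: [-3.141, 0.0, 1.71]
contact_force: [0.2, 0.3, -1.2]
width: 0.0577
```

```bash
python3 - <<'E'
from plan import *
c=arm.camera("wrist"); crop(c,(110,60,430,340),"w2.png",2.4)
c=arm.camera("side"); crop(c,(180,260,320,370),"s2.png",5)
print(start(),arm.read_state()["time"])
E
```

```text
[np.float64(0.5663173476863882), np.float64(0.2528672434279276), np.float64(0.1351685025895283), np.float64(1.709634577847332)] 6.55
```

View pics/w2.png

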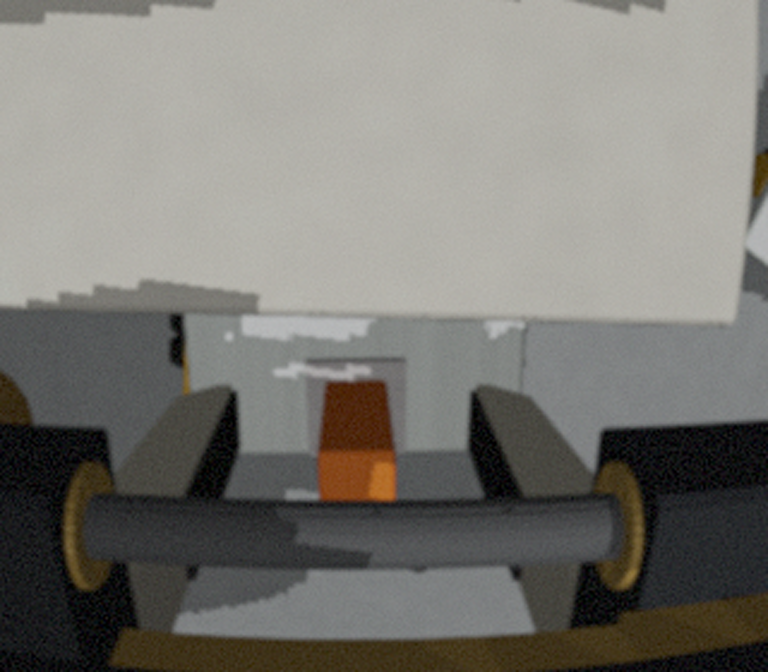

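View pics/s2.png

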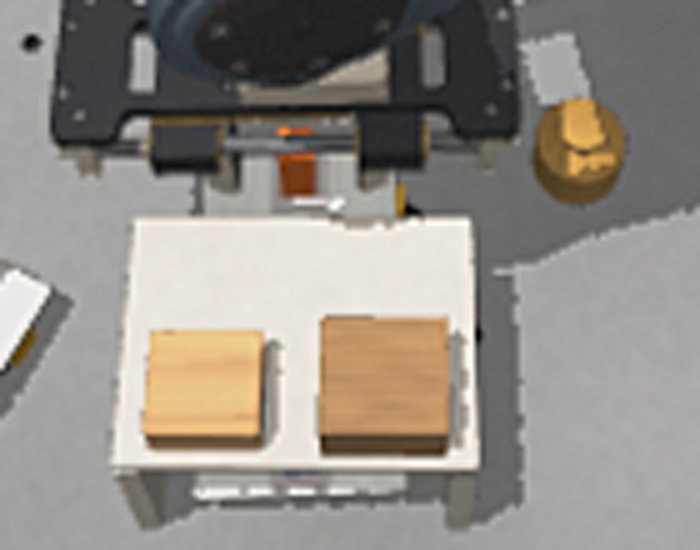

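The post (crop (357,470)) stands centred between the fingers, so I close.

move_arm([
  [0, 0, 0, 0, 0, 0, 0.3],
  [0, 0, 0, 0, 0, 0, 0.15],
  [0, 0, 0, 0, 0, 0, 0.05],
  [0, 0, 0, 0, 0, 0, 0],
  [0, 0, 0, 0, 0, 0, 0],
  [0, 0, 0, 0, 0, 0, 0],
], force=12)

```text
time: 7.15
tcp_pos: [0.566, 0.2528, 0.1348]
tcp_rot: [-3.142, 0.0, 1.71]
contact_force: [-0.3, 0.3, 1.6]
width: 0.0156
```

```bash
cat > path.py <<'E'
from plan import *
from scipy.interpolate import CubicHermiteSpline as CH
BAY=np.array([.5808,-.2566,np.radians(-85.75)])
def curve(h0,y_s,y_t):
    """rear-axle path: straight along h0 from (x0,y0) until y_s, cubic to y_t, straight on bay axis to the end. returns pts, headings at 1mm"""
    x0,y0,th0=h0
    xe,ye=BAY[0]-.05*np.cos(BAY[2]),BAY[1]-.05*np.sin(BAY[2])
    s0=1/np.tan(th0); s1=1/np.tan(BAY[2])  # dx/dy
    xs=x0+(y_s-y0)*s0; xt=xe+(y_t-ye)*s1
    c=CH([-y_s,-y_t],[xs,xt],[-s0,-s1])
    ys=np.arange(y0,ye-1e-9,-.001); X=[];D=[]
    for y in ys:
        if y>y_s: X.append(x0+(y-y0)*s0);D.append(s0)
        elif y>y_t: X.append(float(c(-y)));D.append(-float(c(-y,1)))
        else: X.append(xe+(y-ye)*s1);D.append(s1)
    P=np.c_[X,ys]; th=np.arctan2(-1,-np.array(D))
    return P,th
E
python3 - <<'E'
from path import *
p=start();print(p,np.degrees(p[3]),arm.read_state()["width"])
th=p[3]-np.pi; x=p[0]-.11*np.cos(th); y=p[1]-.11*np.sin(th)
for ys,yt in ((y-.1,-.06),(y-.12,-.1),(y-.1,-.1)):
    P,h=curve((x,y,th),ys,yt); print(np.degrees(h).min(),np.degrees(h).max()); ds=np.linalg.norm(np.diff(P,axis=0),axis=1)
    print("max curvature",np.abs(np.diff(h)/ds).max(), P[::50].round(3).tolist())
E
```

```text
[np.float64(0.566041625856244), np.float64(0.25280618426800217), np.float64(0.13482631686664343), np.float64(1.7098300083296691)] 97.96604316210843 0.015560337575353876
-92.79293724281528 -82.03395683789157
max curvature 2.0548617727379095 [[0.551, 0.362], [0.558, 0.312], [0.565, 0.262], [0.569, 0.212], [0.57, 0.162], [0.569, 0.112], [0.566, 0.062], [0.565, 0.012], [0.565, -0.038], [0.568, -0.088], [0.572, -0.138], [0.576, -0.188]]
-92.771403654432 -82.03395683789157
max curvature 1.9305524677464898 [[0.551, 0.362], [0.558, 0.312], [0.565, 0.262], [0.571, 0.212], [0.573, 0.162], [0.573, 0.112], [0.571, 0.062], [0.568, 0.012], [0.567, -0.038], [0.568, -0.088], [0.572, -0.138], [0.576, -0.188]]
-92.1373956480079 -82.03395683789157
max curvature 1.7037423539293746 [[0.551, 0.362], [0.558, 0.312], [0.565, 0.262], [0.57, 0.212], [0.571, 0.162], [0.571, 0.112], [0.569, 0.062], [0.568, 0.012], [0.567, -0.038], [0.568, -0.088], [0.572, -0.138], [0.576, -0.188]]
```

```bash
cat >> path.py <<'E'
def drive(P,h,off,s_from,s_to,z,v=8,p=None):
    s=np.r_[0,np.cumsum(np.linalg.norm(np.diff(P,axis=0),axis=1))]*1e3
    L=s_to-s_from; st=[]; 
    d=0
    while d<L-.01:
        k=len(st)+1; step=min(v,2*k,max(1.5,.28*(L-d)+.8),L-d); st.append(step); d+=step
    q=s_from+np.cumsum(st); w=[]
    hu=np.unwrap(h)
    for a in q:
        x=np.interp(a,s,P[:,0]);y=np.interp(a,s,P[:,1]);t=np.interp(a,s,hu)
        w.append((x+off*np.cos(t),y+off*np.sin(t),z,np.degrees(t)+180,0))
    return rows(w,p)
E
python3 - <<'E'
from path import *
p=start()
th=p[3]-np.pi; x=p[0]-.11*np.cos(th); y=p[1]-.11*np.sin(th)
P,h=curve((x,y,th),y-.1,-.1); np.savez("c1.npz",P=P,h=h)
r,e=drive(P,h,.11,0,220,p[2]); show(r); print(e)
E
```

```text
[[-2.0,0.0,-0.0,0,0,-0.0,0],[-4.0,0.0,-0.0,0,0,-0.0,0],[-6.0,-0.0,-0.0,0,0,-0.0,0],[-8.0,-0.0,-0.0,0,0,-0.0,0],[-8.0,-0.0,-0.0,0,0,-0.0,0],[-8.0,-0.0,-0.0,0,0,-0.0,0],[-8.0,-0.0,-0.0,0,0,-0.0,0],[-8.0,-0.0,-0.0,0,0,-0.0,0],[-8.0,-0.0,-0.0,0,0,-0.0,0],[-8.0,-0.0,-0.0,0,0,-0.0,0],[-8.0,-0.0,-0.0,0,0,-0.0,0],[-8.0,-0.0,-0.0,0,0,-0.0,0]]
[[-8.0,-0.0,-0.0,0,0,-0.0,0],[-8.0,-0.0,-0.0,0,0,-0.0,0],[-8.0,-1.3,-0.0,0,0,0.7,0],[-8.0,-1.5,-0.0,0,0,0.7,0],[-8.0,-1.5,-0.0,0,0,0.7,0],[-8.0,-1.3,-0.0,0,0,0.7,0],[-8.0,-1.3,-0.0,0,0,0.7,0],[-8.0,-1.3,-0.0,0,0,0.6,0],[-7.9,-1.2,-0.0,0,0,0.6,0],[-8.0,-1.1,-0.0,0,0,0.6,0],[-8.0,-1.1,-0.0,0,0,0.5,0],[-8.0,-1.0,-0.0,0,0,0.5,0]]
[[-8.0,-1.0,-0.0,0,0,0.5,0],[-8.0,-0.8,-0.0,0,0,0.4,0],[-7.5,-0.8,-0.0,0,0,0.4,0],[-5.5,-0.5,-0.0,0,0,0.3,0],[-3.8,-0.4,-0.0,0,0,0.2,0],[-2.9,-0.2,-0.0,0,0,0.1,0],[-2.0,-0.2,-0.0,0,0,0.1,0],[-1.5,-0.1,-0.0,0,0,0.1,0],[-0.8,-0.1,-0.0,0,0,-0.0,0]]
[np.float64(0.5706223465597008), np.float64(0.03303281531702603), np.float64(0.13482631686664343), np.float64(1.5632223511621466)]
```

move_arm([
  [-2, 0, 0, 0, 0, 0, 0],
  [-4, 0, 0, 0, 0, 0, 0],
  [-6, 0, 0, 0, 0, 0, 0],
  [-8, 0, 0, 0, 0, 0, 0],
  [-8, 0, 0, 0, 0, 0, 0],
  [-8, 0, 0, 0, 0, 0, 0],
  [-8, 0, 0, 0, 0, 0, 0],
  [-8, 0, 0, 0, 0, 0, 0],
  [-8, 0, 0, 0, 0, 0, 0],
  [-8, 0, 0, 0, 0, 0, 0],
  [-8, 0, 0, 0, 0, 0, 0],
  [-8, 0, 0, 0, 0, 0, 0],
])

```text
time: 8.35
tcp_pos: [0.5778, 0.1689, 0.1348]
tcp_rot: [3.141, -0.0, 1.71]
contact_force: [0.9, 1.1, 1.4]
width: 0.0161
```

move_arm([
  [-8, 0, 0, 0, 0, 0, 0],
  [-8, 0, 0, 0, 0, 0, 0],
  [-8, -1.3, 0, 0, 0, 0.7, 0],
  [-8, -1.5, 0, 0, 0, 0.7, 0],
  [-8, -1.5, 0, 0, 0, 0.7, 0],
  [-8, -1.3, 0, 0, 0, 0.7, 0],
  [-8, -1.3, 0, 0, 0, 0.7, 0],
  [-8, -1.3, 0, 0, 0, 0.6, 0],
  [-8, -1.2, 0, 0, 0, 0.6, 0],
  [-8, -1.1, 0, 0, 0, 0.6, 0],
  [-8, -1.1, 0, 0, 0, 0.5, 0],
  [-8, -1, 0, 0, 0, 0.5, 0],
])

```text
time: 9.55
tcp_pos: [0.5742, 0.0723, 0.1347]
tcp_rot: [3.142, -0.0, 1.599]
contact_force: [0.9, -0.0, 1.3]
width: 0.0162
```

move_arm([
  [-8, -1, 0, 0, 0, 0.5, 0],
  [-8, -0.8, 0, 0, 0, 0.4, 0],
  [-7.5, -0.8, 0, 0, 0, 0.4, 0],
  [-5.5, -0.5, 0, 0, 0, 0.3, 0],
  [-4, -0.4, 0, 0, 0, 0.2, 0],
  [-3, -0.2, 0, 0, 0, 0.1, 0],
  [-2, -0.2, 0, 0, 0, 0.1, 0],
  [-1.5, -0.1, 0, 0, 0, 0.1, 0],
  [-0.8, 0, 0, 0, 0, 0, 0],
  [0, 0, 0, 0, 0, 0, 0],
  [0, 0, 0, 0, 0, 0, 0],
])

```text
time: 10.65
tcp_pos: [0.5707, 0.0326, 0.1348]
tcp_rot: [3.142, 0.0, 1.563]
contact_force: [-0.3, -0.8, 2.5]
width: 0.0158
```

```bash
python3 - <<'E'
from plan import *
c=arm.camera("side"); crop(c,(190,180,320,300),"s3.png",5)
c=arm.camera("top"); crop(c,(100,120,260,260),"t3.png",4)
print(start(),arm.read_state()["time"])
E
```

```text
[np.float64(0.5707135656461724), np.float64(0.032643769018602456), np.float64(0.13472225470942228), np.float64(1.563150721818615)] 10.75
```

View pics/s3.png

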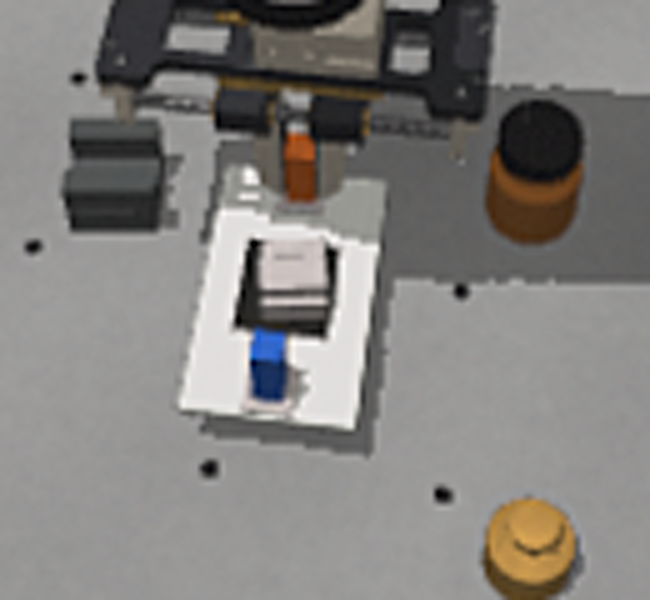

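View pics/t3.png

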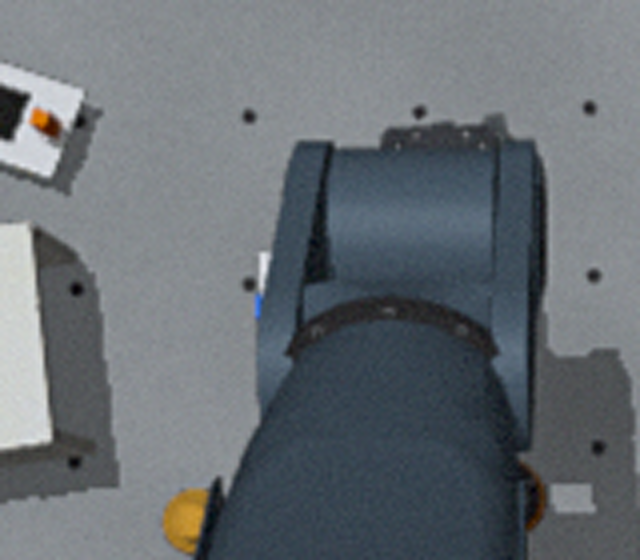

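```bash
python3 - <<'E'
from fit import *
s=arm.camera("side")
S=lambda u,v:(190+(u+.5)/5-.5,180+(v+.5)/5-.5)
o=[(s,S(180,408),(-.075,.045,.04)),(s,S(355,430),(-.075,-.045,.04)),(s,S(385,182),(.075,-.045,.04)),(s,S(268,335),(-.06,0,.086))]
p,r=fit(o,[.57,.09,-1.5]);print(p,np.degrees(p[2]),r.tolist()); print("tail",T(p,(-.06,0,.063)),"nose",T(p,(.06,0,.063)))
# specimen top centre / pad
print(arm.read_state()["contact_force"])
E
```

```text
[ 0.57131173  0.09217245 -1.56901897] -89.89816467661447 [[-0.5, -0.0], [0.2, -0.5], [0.4, -0.6], [-0.1, 2.1]]
tail [0.57120509 0.15217235 0.063     ] nose [0.57141837 0.03217254 0.063     ]
[ 0.4802133  -0.94147628  2.40499917]
```

move_arm([
  [0, 0, 0, 0, 0, 0, 0.2],
  [0, 0, 0, 0, 0, 0, 0.4],
  [0, 0, 0, 0, 0, 0, 0.4],
  [0, 0, 0, 0, 0, 0, 0.4],
  [0, 0, -4, 0, 0, 0, 0.4],
  [0, 0, -10, 0, 0, 0, 0.4],
  [0, 0, -16, 0, 0, 0, 0.4],
  [0, 0, -16, 0, 0, 0, 0.5],
  [0, 0, -14, 0, 0, 0, 0.6],
  [2, 0, -10, 0, 0, 0, 0.7],
  [6, 0, -6, 0, 0, 0, 0.8],
  [10, 0, -2, 0, 0, 0, 0.8],
])

```text
time: 12.0
tcp_pos: [0.5709, 0.051, 0.2133]
tcp_rot: [3.141, -0.0, 1.562]
contact_force: [-0.7, 0.3, -1.1]
width: 0.0717
```

move_arm([
  [12, 0, 0, 0, 0, 0, 0.8],
  [14, 0, 0, 0, 0, 0, 0.8],
  [14, 0, 0, 0, 0, 0, 0.8],
  [14, 0, 0, 0, 0, 0, 0.8],
  [14, 0, 0, 0, 0, 0, 0.8],
  [12, 0, 0, 0, 0, 0, 0.8],
  [8, 0, 0, 0, 0, 0, 0.8],
  [4, 0, 0, 0, 0, 0, 0.8],
  [0, 0, 0, 0, 0, 0, 0.8],
  [0, 0, 0, 0, 0, 0, 0.8],
])

```text
time: 13.0
tcp_pos: [0.5716, 0.1423, 0.2127]
tcp_rot: [-3.142, 0.0, 1.563]
contact_force: [1.0, 0.4, -0.4]
width: 0.0742
```

```bash
python3 - <<'E'
from plan import *
c=arm.camera("side"); crop(c,(190,180,320,300),"s4.png",5)
c=arm.camera("wrist"); crop(c,(110,60,430,340),"w4.png",2.4)
print(start(),arm.read_state()["time"])
E
```

```text
[np.float64(0.5716239215593744), np.float64(0.14217187021447256), np.float64(0.2127565228972154), np.float64(1.562477191637473)] 13.1
```

View pics/s4.png

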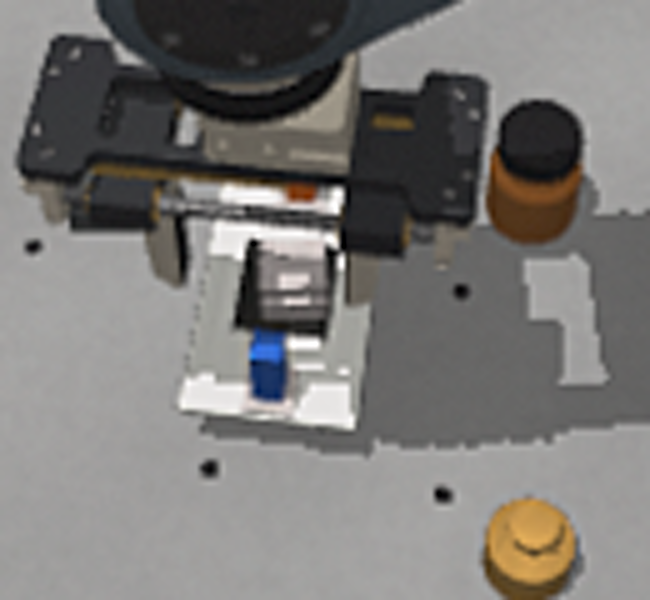

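View pics/w4.png

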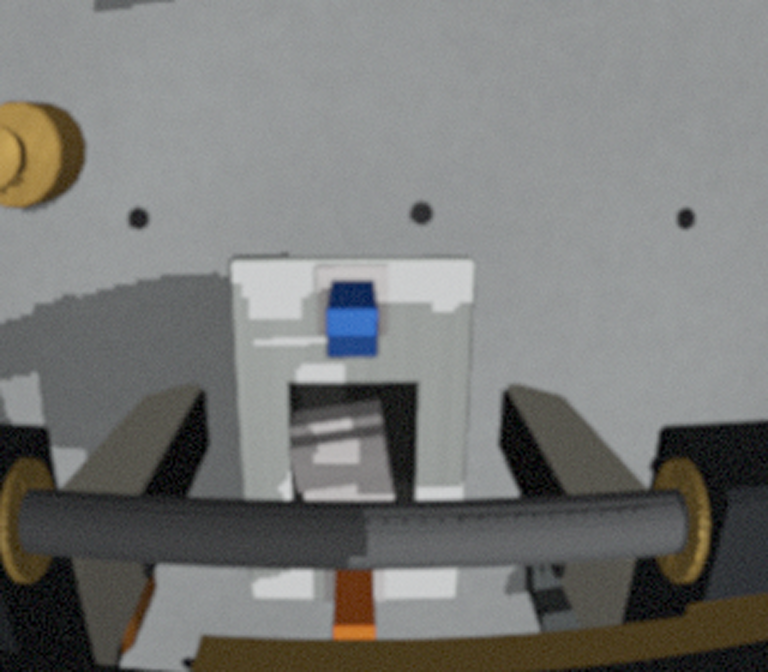

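```bash
python3 - <<'E'
from plan import *
c=arm.camera("wrist"); F=lambda u,v:(110+(u+.5)/2.4-.5,60+(v+.5)/2.4-.5)
print("tail",wbp(c,*F(352.5,331),.086))
a=wbp(c,*F(231,261),.04);b=wbp(c,*F(474,260),.04);d=b-a;print(a,b,np.linalg.norm(d),np.degrees(np.arctan2(d[1],d[0]))-90)
a=wbp(c,*F(289,384),.04);b=wbp(c,*F(418,383),.04);d=b-a;print("pad rear edge",a,b,np.linalg.norm(d),np.degrees(np.arctan2(d[1],d[0]))-90)
print([np.round(wbp(c,*F(*q),.068),4)[:2].tolist() for q in ((291,420),(381,401),(394,497),(303,494))])
p=start();a=(p[0],p[1],p[2],np.degrees(p[3])); r,e=rows(line(a,(.5716,.1526,.135,89.6),10,.6));show(r)
E
```

```text
tail [0.57101785 0.15240374 0.086     ]
[0.52653048 0.1665187  0.04      ] [0.61568632 0.16613414 0.04      ] 0.08915666430539922 -90.24713374550595
pad rear edge [0.54647874 0.11871274 0.04      ] [0.59569134 0.11869621 0.04      ] 0.04921260571408386 -90.01924291671986
[[0.5494, 0.1156], [0.5805, 0.1224], [0.5854, 0.0849], [0.5526, 0.0864]]
[[0.3,-0.0,1.9,0,0,-0.0,0.6],[0.7,-0.0,5.5,0,0,-0.0,0.6],[1.1,-0.0,8.6,0,0,-0.0,0.6],[1.5,-0.0,10.9,0,0,-0.0,0.6],[1.6,-0.1,12.0,0,0,-0.0,0.6],[1.6,0.0,12.0,0,0,-0.1,0.6],[1.5,0.0,10.8,0,0,0.0,0.6],[1.1,0.0,8.6,0,0,0.0,0.6],[0.8,-0.0,5.6,0,0,0.0,0.6],[0.2,-0.0,1.9,0,0,0.0,0.6]]
```

move_arm([
  [1, 0, 5, 0, 0, 0, 0.7],
  [2, 0, 9, 0, 0, 0, 0.6],
  [2, 0, 12, 0, 0, 0, 0.5],
  [2, 0, 14, 0, 0, 0, 0.5],
  [2, 0, 14, 0, 0, 0, 0.5],
  [1, 0, 12, 0, 0, 0, 0.5],
  [0.3, 0, 8, 0, 0, 0, 0.5],
  [0, 0, 4, 0, 0, 0, 0.5],
  [0, 0, 0, 0, 0, 0, 0.5],
  [0, 0, 0, 0, 0, 0, 0.5],
])

```text
time: 14.15
tcp_pos: [0.5719, 0.1529, 0.1351]
tcp_rot: [3.141, -0.0, 1.563]
contact_force: [-0.1, 0.5, -0.1]
width: 0.0465
```

move_arm([
  [0, 0, 0, 0, 0, 0, 0.3],
  [0, 0, 0, 0, 0, 0, 0.15],
  [0, 0, 0, 0, 0, 0, 0.05],
  [0, 0, 0, 0, 0, 0, 0],
  [0, 0, 0, 0, 0, 0, 0],
  [0, 0, 0, 0, 0, 0, 0],
], force=12)

```text
time: 14.75
tcp_pos: [0.5718, 0.1529, 0.1349]
tcp_rot: [3.141, -0.0, 1.563]
contact_force: [1.3, -0.6, 1.0]
width: 0.0158
```

```bash
python3 - <<'E'
from plan import *
c=arm.camera("side"); crop(c,(190,170,320,300),"s5.png",5)
c=arm.camera("top"); crop(c,(150,110,370,260),"t5.png",3.6)
print(start(),np.degrees(start()[3]),arm.read_state()["time"])
E
```

```text
[np.float64(0.5718002409132655), np.float64(0.15292561564120002), np.float64(0.1348714902892747), np.float64(1.5630354567769538)] 89.55533490262226 14.85
```

View pics/s5.png

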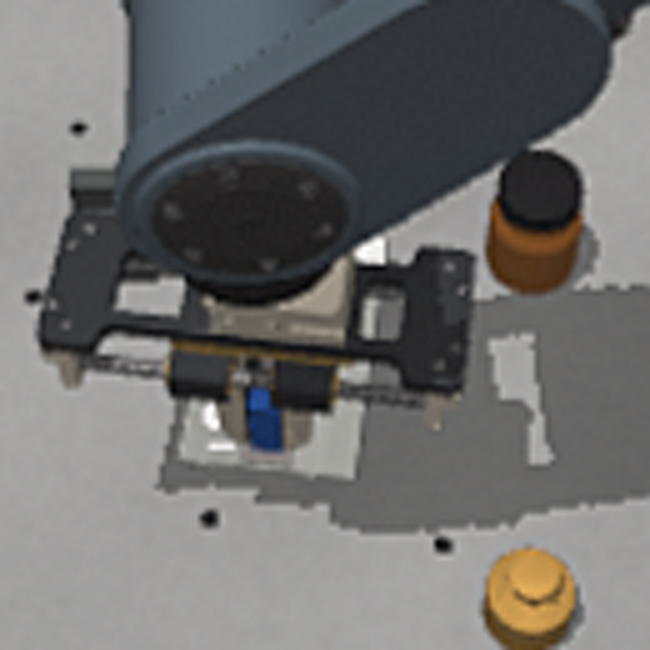

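View pics/t5.png

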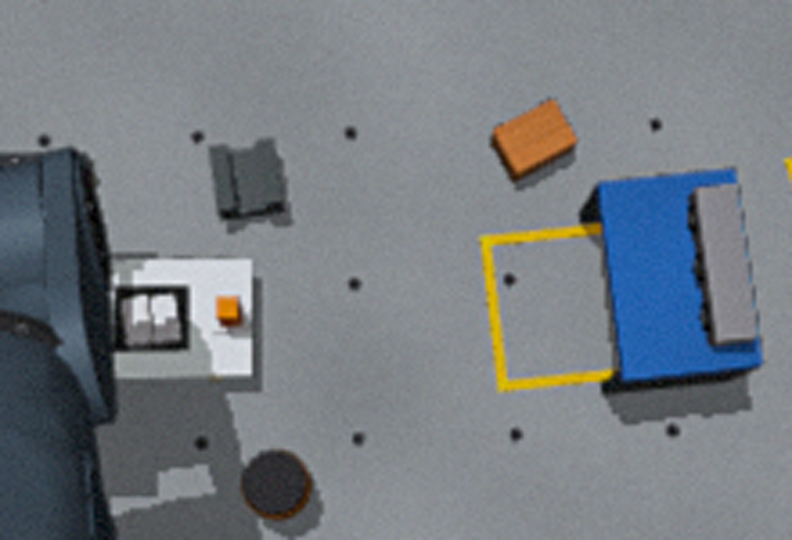

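```bash
python3 - <<'E'
from fit import *
from path import *
t=arm.camera("top"); A=lambda u,v:(150+(u+.5)/3.6-.5,110+(v+.5)/3.6-.5)
o=[(t,A(252,259),(.075,.045,.04)),(t,A(252,376),(.075,-.045,.04)),(t,A(228,310),(.06,0,.086))]
p,r=fit(o,[.57,.09,-1.57]);print(p,np.degrees(p[2]),r.tolist(),"nose",T(p,(.06,0,.086)))
s=start(); th=s[3]-np.pi; print("nose arm",s[0]+.12*np.cos(th),s[1]+.12*np.sin(th))
bt=[(t,A(600,184),(-.015,.072,.107)),(t,A(620,380),(-.015,-.072,.107)),(t,A(736,170),(.085,.072,.107)),(t,A(762,365),(.085,-.072,.107)),(t,A(494,243),(-.085,.053,0)),(t,A(508,380),(-.085,-.053,0))]
b,r=fit(bt,[.58,-.25,-1.5]);print("bay",b,np.degrees(b[2]),r.tolist())
x=s[0]+.01*np.cos(th); y=s[1]+.01*np.sin(th)
P,h=curve((x,y,th),y-.01,-.09); np.savez("c2.npz",P=P,h=h)
L=np.linalg.norm(np.diff(P,axis=0),axis=1).sum()*1e3; print("L",L,np.degrees(h).min(),np.abs(np.diff(h)).max()*1e3)
r,e=drive(P,h,-.01,0,L-90,s[2],v=7); show(r); print(e)
E
```

```text
[ 0.57052068  0.09137399 -1.58638327] -90.89306619814874 [[0.0, -0.1], [0.1, 0.5], [-0.1, -0.3]] nose [0.5695855  0.03138128 0.086     ]
nose arm 0.5708400344213583 0.03294164605149863
bay [ 0.5804891  -0.25663012 -1.50734058] -86.36425364515887 [[-0.3, -0.8], [0.6, 0.2], [0.4, -0.3], [0.4, 0.8], [-0.6, 0.3], [-0.5, -0.2]]
L 349.45613096708286 -92.51989391318335 1.6244959898035205
[[-2.0,0.0,-0.0,0,0,-0.0,0],[-4.0,0.0,-0.0,0,0,-0.0,0],[-6.0,0.0,-0.0,0,0,0.1,0],[-7.0,0.1,-0.0,0,0,0.3,0],[-7.0,-0.0,-0.0,0,0,0.4,0],[-7.0,0.0,-0.0,0,0,0.2,0],[-7.0,0.0,-0.0,0,0,0.3,0],[-7.0,0.1,-0.0,0,0,0.2,0],[-7.0,-0.0,-0.0,0,0,0.2,0],[-7.0,0.0,-0.0,0,0,0.1,0],[-7.0,0.0,-0.0,0,0,0.1,0],[-7.0,0.0,-0.0,0,0,0.1,0]]
[[-7.0,0.0,-0.0,0,0,0.1,0],[-7.0,0.0,-0.0,0,0,-0.0,0],[-7.0,0.0,-0.0,0,0,-0.0,0],[-7.0,0.0,-0.0,0,0,-0.1,0],[-7.0,0.0,-0.0,0,0,-0.1,0],[-7.0,0.0,-0.0,0,0,-0.1,0],[-7.0,-0.0,-0.0,0,0,-0.1,0],[-7.0,-0.0,-0.0,0,0,-0.2,0],[-7.0,-0.1,-0.0,0,0,-0.2,0],[-7.0,0.0,-0.0,0,0,-0.2,0],[-7.0,-0.0,-0.0,0,0,-0.3,0],[-7.0,-0.0,-0.0,0,0,-0.3,0]]
[[-7.0,-0.1,-0.0,0,0,-0.3,0],[-7.0,-0.0,-0.0,0,0,-0.4,0],[-7.0,-0.1,-0.0,0,0,-0.4,0],[-7.0,-0.0,-0.0,0,0,-0.4,0],[-7.0,-0.1,-0.0,0,0,-0.5,0],[-7.0,-0.0,-0.0,0,0,-0.5,0],[-7.0,-0.1,-0.0,0,0,-0.5,0],[-7.0,-0.0,-0.0,0,0,-0.6,0],[-7.0,-0.1,-0.0,0,0,-0.6,0],[-7.0,-0.1,-0.0,0,0,-0.6,0],[-7.0,-0.0,-0.0,0,0,-0.4,0],[-7.0,-0.0,-0.0,0,0,0.0,0]]
[[-5.4,-0.0,-0.0,0,0,0.0,0],[-3.9,-0.0,-0.0,0,0,0.0,0],[-2.8,-0.0,-0.0,0,0,0.0,0],[-2.0,-0.0,-0.0,0,0,0.0,0],[-1.5,-0.0,-0.0,0,0,0.0,0],[-0.9,-0.0,-0.0,0,0,0.0,0]]
[np.float64(0.5696400153853115), np.float64(-0.10637525239394326), np.float64(0.13485331529918929), np.float64(1.645119128440892)]
```

move_arm([
  [-1, 0, 0, 0, 0, 0, 0],
  [-2.5, 0, 0, 0, 0, 0, 0],
  [-4, 0, 0, 0, 0, 0.1, 0],
  [-5.5, 0, 0, 0, 0, 0.2, 0],
  [-6.5, 0, 0, 0, 0, 0.3, 0],
  [-7, 0, 0, 0, 0, 0.4, 0],
  [-7, 0, 0, 0, 0, 0.3, 0],
  [-7, 0, 0, 0, 0, 0.2, 0],
  [-7, 0, 0, 0, 0, 0.2, 0],
  [-7, 0, 0, 0, 0, 0.1, 0],
  [-7, 0, 0, 0, 0, 0.1, 0],
  [-7, 0, 0, 0, 0, 0.1, 0],
])

```text
time: 16.1
tcp_pos: [0.5699, 0.0838, 0.1348]
tcp_rot: [3.141, -0.0, 1.528]
contact_force: [2.9, 1.1, 2.3]
width: 0.0161
```

move_arm([
  [-7, 0, 0, 0, 0, 0, 0],
  [-7, 0, 0, 0, 0, 0, 0],
  [-7, 0, 0, 0, 0, 0, 0],
  [-7, 0, 0, 0, 0, -0.1, 0],
  [-7, 0, 0, 0, 0, -0.1, 0],
  [-7, 0, 0, 0, 0, -0.1, 0],
  [-7, 0, 0, 0, 0, -0.1, 0],
  [-6, 0, 0, 0, 0, -0.2, 0],
  [-4, 0, 0, 0, 0, -0.1, 0],
  [-2, 0, 0, 0, 0, -0.1, 0],
  [-1, 0, 0, 0, 0, 0, 0],
  [0, 0, 0, 0, 0, 0, 0],
])

```text
time: 17.3
tcp_pos: [0.5674, 0.0224, 0.1347]
tcp_rot: [-3.141, 0.0, 1.542]
contact_force: [2.2, -1.2, 5.1]
width: 0.0162
```

```bash
python3 - <<'E'
from plan import *
t=arm.camera("top"); crop(t,(190,110,370,260),"t6.png",4)
print(start(),np.degrees(start()[3]),arm.read_state()["time"],arm.read_state()["contact_force"])
E
```

```text
[np.float64(0.5674180647824913), np.float64(0.022487066783316245), np.float64(0.13473505003796704), np.float64(1.5422469739123843)] 88.3642425720024 17.35 [2.30183053 0.12324932 4.83757658]
```

View pics/t6.png

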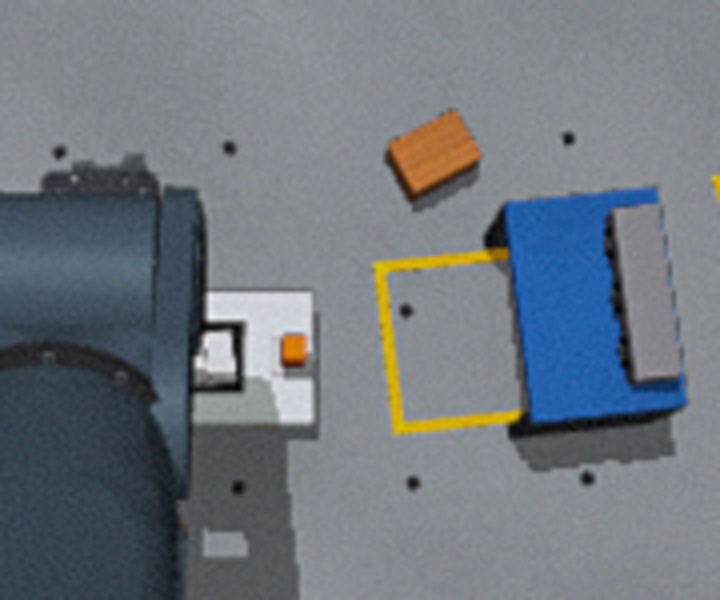

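```bash
python3 - <<'E'
from fit import *
import path
from path import *
t=arm.camera("top"); A=lambda u,v:(190+(u+.5)/4-.5,110+(v+.5)/4-.5)
o=[(t,A(312,291),(.075,.045,.04)),(t,A(314,424),(.075,-.045,.04)),(t,A(294,350),(.06,0,.086))]
p,r=fit(o,[.57,.0,-1.57]);print(p,np.degrees(p[2]),r.tolist(),"nose",T(p,(.06,0,.086)))
s=start(); th=s[3]-np.pi; print("nose arm",s[0]+.12*np.cos(th),s[1]+.12*np.sin(th),np.degrees(th))
path.BAY=np.array([.5813,-.2558,np.radians(-86.0)])
x=s[0]+.01*np.cos(th); y=s[1]+.01*np.sin(th)
P,h=curve((x,y,th),y-.005,-.11); 
L=np.linalg.norm(np.diff(P,axis=0),axis=1).sum()*1e3; print("L",L,np.degrees(h).min(),np.abs(np.diff(h)).max()*1e3)
r,e=drive(P,h,-.01,0,L-70,s[2],v=6); show(r); print(e)
E
```

```text
[ 0.56363883 -0.03828702 -1.58608033] -90.87570875847662 [[0.0, 0.3], [0.2, 0.2], [-0.2, -0.4]] nose [ 0.56272183 -0.09828001  0.086     ]
nose arm 0.5640117317647646 -0.09738583444108376 -91.6330135914505
L 218.35629656795376 -91.6330135914505 1.5530867999640208
[[-2.0,0.0,-0.0,0,0,-0.0,0],[-4.0,-0.0,-0.0,0,0,-0.1,0],[-6.0,-0.1,-0.0,0,0,-0.5,0],[-6.0,-0.0,-0.0,0,0,-0.5,0],[-6.0,-0.1,-0.0,0,0,-0.5,0],[-6.0,-0.1,-0.0,0,0,-0.4,0],[-6.0,-0.0,-0.0,0,0,-0.4,0],[-6.0,-0.0,-0.0,0,0,-0.4,0],[-6.0,-0.1,-0.0,0,0,-0.4,0],[-6.0,-0.0,-0.0,0,0,-0.3,0],[-6.0,-0.1,-0.0,0,0,-0.3,0],[-6.0,0.0,-0.0,0,0,-0.3,0]]
[[-6.0,-0.0,-0.0,0,0,-0.3,0],[-6.0,-0.1,-0.0,0,0,-0.2,0],[-6.0,0.0,-0.0,0,0,-0.3,0],[-6.0,-0.0,-0.0,0,0,-0.1,0],[-6.0,-0.0,-0.0,0,0,-0.2,0],[-6.0,-0.0,-0.0,0,0,-0.1,0],[-6.0,-0.0,-0.0,0,0,-0.2,0],[-6.0,-0.1,-0.0,0,0,-0.1,0],[-6.0,0.0,-0.0,0,0,-0.0,0],[-6.0,0.0,-0.0,0,0,-0.0,0],[-6.0,0.0,-0.0,0,0,-0.0,0],[-5.4,0.0,-0.0,0,0,-0.0,0]]
[[-3.9,0.0,-0.0,0,0,-0.0,0],[-2.7,0.0,-0.0,0,0,-0.0,0],[-2.1,0.0,-0.0,0,0,-0.0,0],[-1.5,0.0,-0.0,0,0,-0.0,0],[-0.8,0.0,-0.0,0,0,-0.0,0]]
[np.float64(0.5721546409368484), np.float64(-0.12566963433359374), np.float64(0.13475689499017623), np.float64(1.640033301005949)]
```

move_arm([
  [-2, 0, 0, 0, 0, 0, 0],
  [-4, 0, 0, 0, 0, -0.2, 0],
  [-6, 0, 0, 0, 0, -0.5, 0],
  [-6, -0.1, 0, 0, 0, -0.5, 0],
  [-6, 0, 0, 0, 0, -0.5, 0],
  [-6, -0.1, 0, 0, 0, -0.4, 0],
  [-6, 0, 0, 0, 0, -0.4, 0],
  [-6, -0.1, 0, 0, 0, -0.4, 0],
  [-6, 0, 0, 0, 0, -0.4, 0],
  [-6, -0.1, 0, 0, 0, -0.3, 0],
  [-6, 0, 0, 0, 0, -0.3, 0],
  [-6, 0, 0, 0, 0, -0.3, 0],
])

```text
time: 18.6
tcp_pos: [0.5672, -0.0434, 0.1347]
tcp_rot: [-3.141, -0.0, 1.616]
contact_force: [-0.8, 1.2, 6.9]
width: 0.0155
```

move_arm([
  [-6, 0, 0, 0, 0, -0.2, 0],
  [-6, -0.1, 0, 0, 0, -0.2, 0],
  [-6, 0, 0, 0, 0, -0.2, 0],
  [-6, 0, 0, 0, 0, -0.2, 0],
  [-5, 0, 0, 0, 0, -0.1, 0],
  [-4, 0, 0, 0, 0, -0.1, 0],
  [-2, 0, 0, 0, 0, 0, 0],
  [-1, 0, 0, 0, 0, 0, 0],
  [0, 0, 0, 0, 0, 0, 0],
  [0, 0, 0, 0, 0, 0, 0],
])

```text
time: 19.6
tcp_pos: [0.569, -0.0793, 0.1347]
tcp_rot: [-3.141, -0.0, 1.633]
contact_force: [0.6, -0.4, 5.6]
width: 0.016
```

```bash
python3 - <<'E'
from plan import *
t=arm.camera("top"); crop(t,(230,120,380,240),"t7.png",5)
s=arm.camera("side"); crop(s,(190,70,320,200),"s7.png",4.5)
print(start(),np.degrees(start()[3]),arm.read_state()["time"],arm.read_state()["contact_force"])
E
```

```text
[np.float64(0.5689855299435594), np.float64(-0.07929622282336198), np.float64(0.13471214546970026), np.float64(1.633119400934679)] 93.57084911449046 19.7 [-0.29536709 -0.73567247  6.76765572]
```

View pics/t7.png

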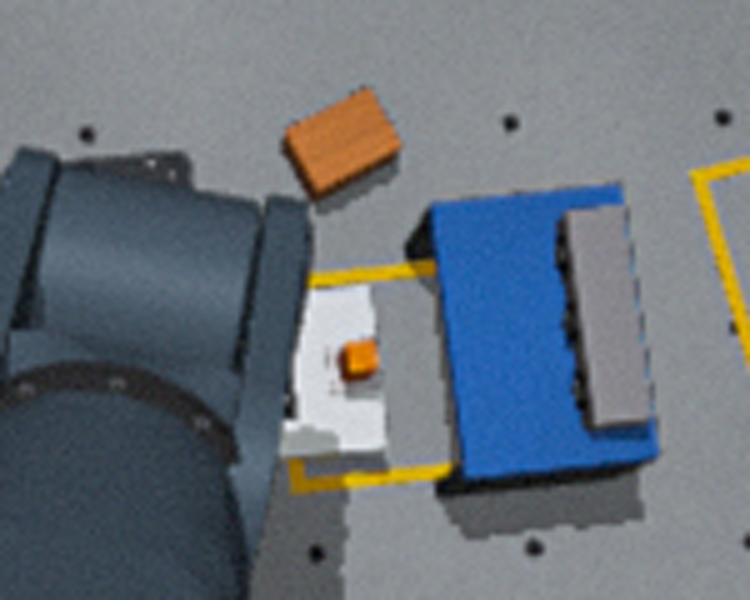

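View pics/s7.png

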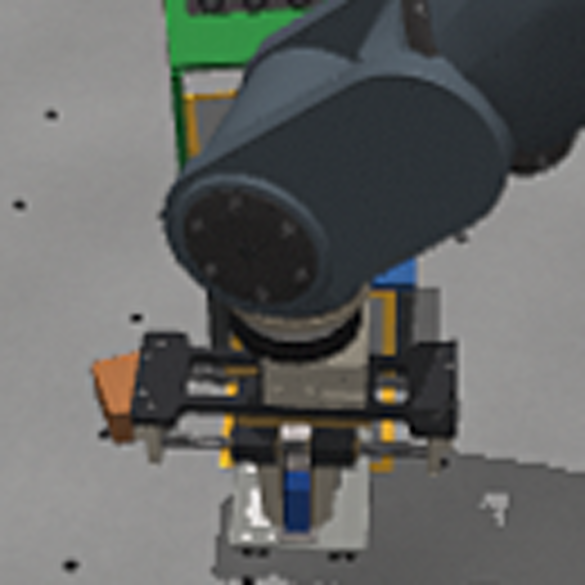

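```bash
python3 - <<'E'
from fit import *
import path
from path import *
t=arm.camera("top"); A=lambda u,v:(230+(u+.5)/5-.5,120+(v+.5)/5-.5)
o=[(t,A(374,286),(.075,.045,.04)),(t,A(386,450),(.075,-.045,.04)),(t,A(361,359),(.06,0,.086))]
p,r=fit(o,[.57,-.1,-1.57]);print(p,np.degrees(p[2]),r.tolist(),"nose",T(p,(.06,0,.086)))
s=start(); th=s[3]-np.pi; print("nose arm",s[0]+.12*np.cos(th),s[1]+.12*np.sin(th),np.degrees(th))
# tape inner edges: points
for q in ((315,286),(433,276),(303,486-15),(300,484),(450,467)): print(q,np.round(bp(t,*A(*q),0),4))
bt=[(t,A(432,204),(-.015,.072,.107)),(t,A(462,479),(-.015,-.072,.107)),(t,A(621,184),(.085,.072,.107)),(t,A(658,456),(.085,-.072,.107))]
b,r=fit(bt,[.58,-.25,-1.5]);print("bay roof",b,np.degrees(b[2]),r.tolist())
crop(t,(285,165,325,222),"t7b.png",10)
E
```

```text
[ 0.57319402 -0.13998001 -1.54078573] -88.28051947732556 [[-0.2, 0.1], [-0.0, 0.3], [0.2, -0.5]] nose [ 0.57499439 -0.199953    0.086     ]
nose arm 0.5764721891567517 -0.19908549030649464 -86.43054483369339
(315, 286) [ 0.6292 -0.1863  0.    ]
(433, 276) [ 0.6331 -0.2526  0.    ]
(303, 471) [ 0.5255 -0.1753  0.    ]
(300, 484) [ 0.5183 -0.1733  0.    ]
(450, 467) [ 0.5255 -0.2566  0.    ]
bay roof [ 0.58071774 -0.25559941 -1.50077199] -85.98790098861882 [[-0.6, -0.4], [0.2, -0.1], [0.1, -0.1], [0.2, 0.7]]
```

View pics/t7b.png

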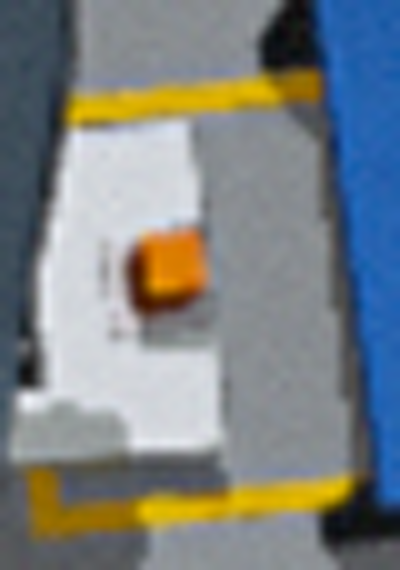

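```bash
python3 - <<'E'
from fit import *
t=arm.camera("top"); A=lambda u,v:(285+(u+.5)/10-.5,165+(v+.5)/10-.5)
a=bp(t,*A(190,122),.04);b=bp(t,*A(222,448),.04);d=b-a;print("front",a,b,np.linalg.norm(d),np.degrees(np.arctan2(d[1],d[0]))+90)
print("post",bp(t,*A(178,262),.086))
for l in (((70,127),(270,104)),((145,501),(345,481))):
    q=[bp(t,*A(*k),0) for k in l]; e=q[1]-q[0]; x=q[0][0]+e[0]*(-.2-q[0][1])/e[1]; print(np.degrees(np.arctan2(e[1],e[0])),"x at y=-.2:",x)
E
```

```text
front [ 0.62100359 -0.21174691  0.04      ] [ 0.53195141 -0.21625649  0.04      ] 0.0891662943179178 -87.10103069519789
post [ 0.57547882 -0.20098656  0.086     ]
-84.92086743777017 x at y=-.2: 0.62953415554802
-85.8546376808461 x at y=-.2: 0.5224859478166867
```

move_arm([
  [-2, 0, 0, 0, 0, 0, 0],
  [-4, 0, 0, 0, 0, -0.2, 0],
  [-6, 0, 0, 0, 0, -0.2, 0],
  [-6, 0, 0, 0, 0, -0.2, 0],
  [-6, 0, 0, 0, 0, 0, 0],
  [-6, 0, 0, 0, 0, 0, 0],
  [-6, 0, 0, 0, 0, 0, 0],
  [-6, 0, 0, 0, 0, 0, 0],
  [-6, 0, 0, 0, 0, 0, 0],
  [-6, 0, 0, 0, 0, 0, 0],
  [-6, 0, 0, 0, 0, 0, 0],
  [-6, 0, 0, 0, 0, 0, 0],
])

```text
time: 21.0
tcp_pos: [0.5736, -0.1451, 0.1347]
tcp_rot: [-3.141, -0.001, 1.644]
contact_force: [-1.1, 2.3, 6.3]
width: 0.0161
```

move_arm([
  [-6, 0, 0, 0, 0, 0, 0],
  [-6, 0, 0, 0, 0, 0, 0],
  [-6, 0, 0, 0, 0, 0, 0],
  [-6, 0, 0, 0, 0, 0, 0],
  [-5, 0, 0, 0, 0, 0, 0],
  [-3, 0, 0, 0, 0, 0, 0],
  [-2, 0, 0, 0, 0, 0, 0],
  [-1, 0, 0, 0, 0, 0, 0],
  [0, 0, 0, 0, 0, 0, 0],
  [0, 0, 0, 0, 0, 0, 0],
])

```text
time: 22.0
tcp_pos: [0.5762, -0.18, 0.1347]
tcp_rot: [-3.141, -0.0, 1.644]
contact_force: [-0.0, -0.1, 6.7]
width: 0.0162
```

```bash
python3 - <<'E'
from plan import *
t=arm.camera("wrist"); crop(t,(96,0,416,300),"w8.png",2)
s=arm.camera("side"); crop(s,(200,70,320,200),"s8.png",4.5)
t=arm.camera("top"); crop(t,(270,140,370,240),"t8.png",5)
print(start(),np.degrees(start()[3]),arm.read_state()["time"],arm.read_state()["contact_force"])
E
```

```text
[np.float64(0.5762310154367982), np.float64(-0.1800057943776989), np.float64(0.13471794413519012), np.float64(1.6436518195715273)] 94.17431225044679 22.15 [-0.19222878  0.01930989  7.13688516]
```

View pics/w8.png

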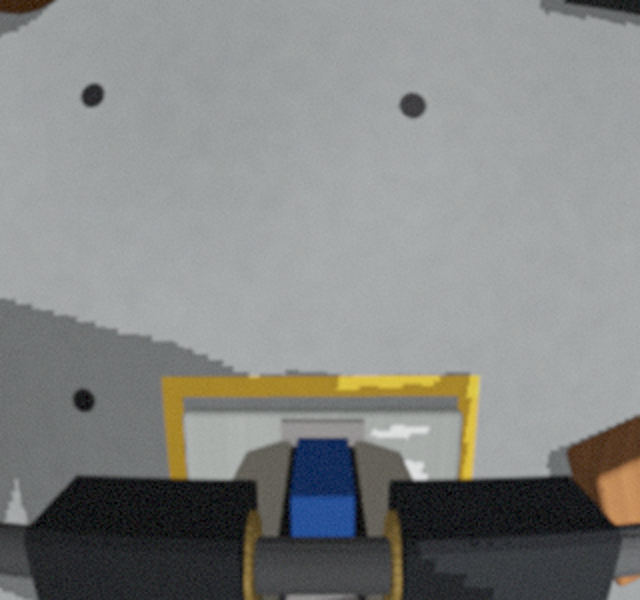

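View pics/s8.png

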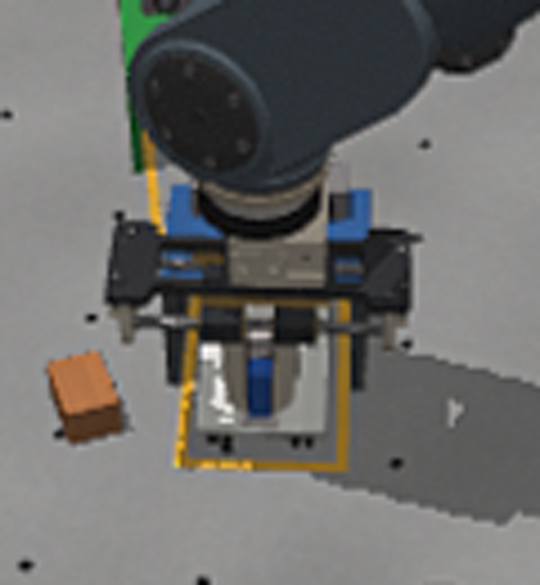

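View pics/t8.png

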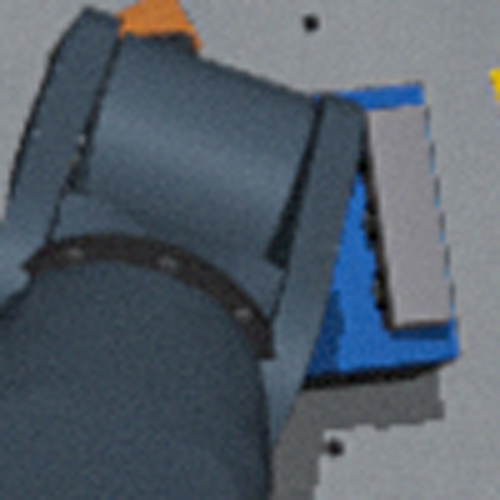

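```bash
python3 - <<'E'
from plan import *
t=arm.camera("wrist"); crop(t,(166,175,346,275),"w8b.png",4.4)
E
```

```text
(no output)
```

View pics/w8b.png

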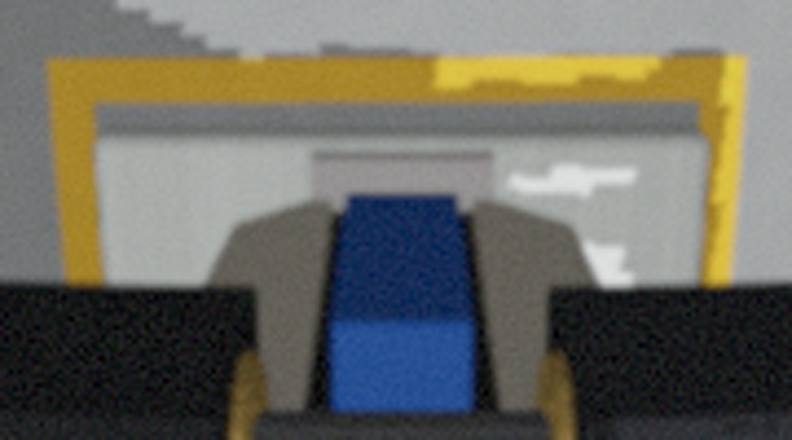

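```bash
python3 - <<'E'
from fit import *
t=arm.camera("wrist"); A=lambda u,v:(166+(u+.5)/4.4-.5,175+(v+.5)/4.4-.5)
a=wbp(t,*A(97,104),0);b=wbp(t,*A(701,102),0);d=b-a;print("tape",a,b,np.linalg.norm(d),np.degrees(np.arctan2(d[1],d[0]))-90)
a2=wbp(t,*A(98,135),.04);b2=wbp(t,*A(708,134),.04);d2=b2-a2;print("deck",a2,b2,np.linalg.norm(d2),np.degrees(np.arctan2(d2[1],d2[0]))-90)
th=np.arctan2(d[1],d[0])-np.pi/2; f=np.array([np.cos(th),np.sin(th),0]); l=np.array([-f[1],f[0],0])
m=(a+b)/2; print("bay origin",m+.085*f); m2=(a2+b2)/2; e=m2-m; print("deck rear ahead of tape inner rear",e@f,"want .010; lateral",e@l)
s=start(); h=s[3]-np.pi; g=np.array([np.cos(h),np.sin(h)]);print("deck rear by arm",np.array(s[:2])-.015*g)
for c in ((67,285),(713,285)): print(wbp(t,*A(*c),0))
E
```

```text
tape [ 0.52155448 -0.17650378  0.        ] [ 0.62754091 -0.16839512  0.        ] 0.10629615420536391 -85.62501562746895
deck [ 0.53076411 -0.1691809   0.04      ] [ 0.61878712 -0.16260401  0.04      ] 0.088268368083135 -85.72692239046657
bay origin [ 0.58103181 -0.25720178  0.        ]
deck rear ahead of tape inner rear -0.006520501430910087 want .010; lateral 0.0007274451277672487Traceback (most recent call last):
  File "<stdin>", line 7, in <module>
NameError: name 'start' is not defined
```

move_arm([
  [-1, 0, 0, 0, 0, 0, 0],
  [-2, 0, 0, 0, 0, 0, 0],
  [-3, 0, 0, 0, 0, 0, 0],
  [-3, 0, 0, 0, 0, 0, 0],
  [-3, 0, 0, 0, 0, 0, 0],
  [-2, 0, 0, 0, 0, 0, 0],
  [-1.2, 0, 0, 0, 0, 0, 0],
  [-0.6, 0, 0, 0, 0, 0, 0],
  [0, 0, 0, 0, 0, 0, 0],
  [0, 0, 0, 0, 0, 0, 0],
])

```text
time: 23.25
tcp_pos: [0.5774, -0.1957, 0.1347]
tcp_rot: [-3.141, -0.0, 1.644]
contact_force: [0.9, -0.2, 7.2]
width: 0.0162
```

```bash
python3 - <<'E'
from plan import *
t=arm.camera("wrist"); crop(t,(166,155,346,275),"w9.png",4.4)
s=arm.camera("side"); crop(s,(210,120,300,190),"s9.png",8)
print(start(),np.degrees(start()[3]),arm.read_state()["time"],arm.read_state()["contact_force"])
E
```

```text
[np.float64(0.5773878461939382), np.float64(-0.19571022937095528), np.float64(0.1347616607007604), np.float64(1.643608622521398)] 94.17183724178697 23.35 [-0.87720751  0.45796202  6.5697679 ]
```

View pics/w9.png

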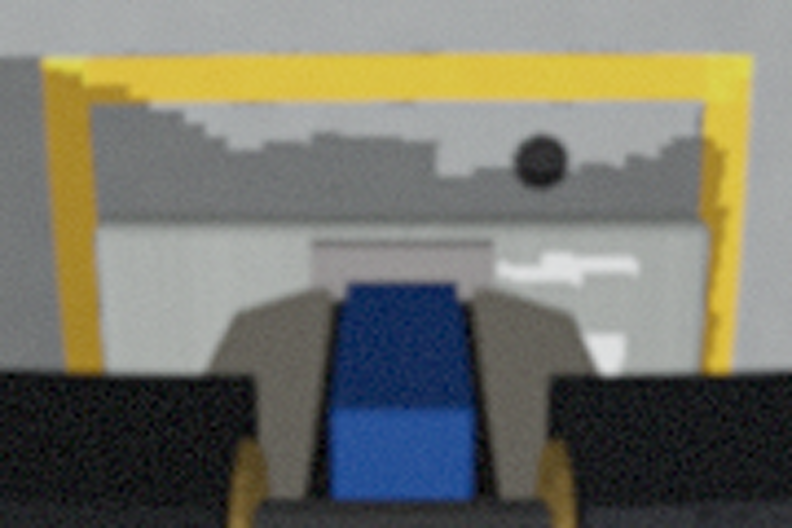

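View pics/s9.png

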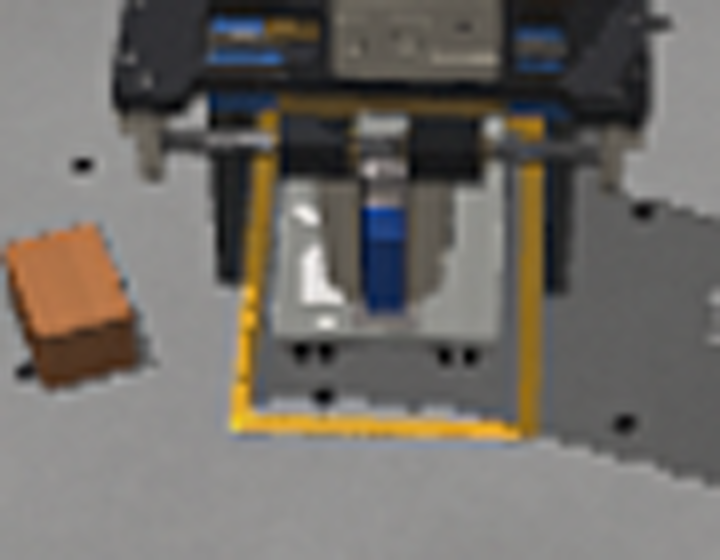

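```bash
python3 - <<'E'
from fit import *
t=arm.camera("wrist"); A=lambda u,v:(166+(u+.5)/4.4-.5,155+(v+.5)/4.4-.5)
a=wbp(t,*A(91,103),0);b=wbp(t,*A(703,101),0);d=b-a;print("tape",a,b,np.linalg.norm(d),np.degrees(np.arctan2(d[1],d[0]))-90)
a2=wbp(t,*A(98,224),.04);b2=wbp(t,*A(708,222),.04);d2=b2-a2;print("deck",a2,b2,np.linalg.norm(d2),np.degrees(np.arctan2(d2[1],d2[0]))-90)
th=np.arctan2(d[1],d[0])-np.pi/2; f=np.array([np.cos(th),np.sin(th),0]); l=np.array([-f[1],f[0],0])
m=(a+b)/2; print("bay origin",m+.085*f); m2=(a2+b2)/2; e=m2-m; print("ahead",e@f,"want .010; lateral",e@l)
# side-camera check: tape inner rear corners vs deck rear corners
s=arm.camera("side"); S=lambda u,v:(210+(u+.5)/8-.5,120+(v+.5)/8-.5)
a=bp(s,*S(252,416),0);b=bp(s,*S(520,420),0);a2=bp(s,*S(272,330),.04);b2=bp(s,*S(506,338),.04)
print(a,b,np.linalg.norm(b-a),a2,b2,np.linalg.norm(b2-a2),(a2+b2-a-b)/2)
E
```

```text
tape [ 0.52138601 -0.17623443  0.        ] [ 0.62699262 -0.1681825   0.        ] 0.10591311891084784 -85.63994196057708
deck [ 0.53191679 -0.18502086  0.04      ] [ 0.61994242 -0.17829151  0.04      ] 0.08828248448755388 -85.62837543495299
bay origin [ 0.58065135 -0.25696248  0.        ]
ahead 0.009552682956067223 want .010; lateral 0.0010170018211166944
[ 0.62767986 -0.1675005   0.        ] [ 0.52184182 -0.17803895  0.        ] 0.10636141469401197 [ 0.61983148 -0.1776576   0.04      ] [ 0.52930249 -0.18421128  0.04      ] 0.09076590456950638 [-0.00019386 -0.00816471  0.04      ]
```

move_arm([
  [0, 0, 0, 0, 0, 0, 0.1],
  [0, 0, 0, 0, 0, 0, 0.2],
  [0, 0, 0, 0, 0, 0, 0.4],
  [0, 0, 0, 0, 0, 0, 0.4],
  [0, 0, 0, 0, 0, 0, 0.4],
  [0, 0, -4, 0, 0, 0, 0.4],
  [0, 0, -10, 0, 0, 0, 0.4],
  [0, 0, -14, 0, 0, 0, 0.4],
  [0, 0, -16, 0, 0, 0, 0.4],
  [0, 0, -16, 0, 0, 0, 0.4],
  [5, 0, -16, 0, 0, 0, 0.4],
  [10, 0, -16, 0, 0, 0, 0.4],
])

```text
time: 24.65
tcp_pos: [0.5765, -0.1808, 0.2286]
tcp_rot: [3.141, 0.0, 1.643]
contact_force: [0.2, 0.1, 0.3]
width: 0.0372
```

move_arm([
  [15, 0, -10, 0, 0, 0, 0.4],
  [20, 0, -5, 0, 0, 0, 0.4],
  [20, 0, 0, 0, 0, 0, 0.4],
  [20, 0, 0, 0, 0, 0, 0.4],
  [20, 0, 0, 0, 0, 0, 0.4],
  [20, 0, 0, 0, 0, 0, 0.4],
  [20, 0, 0, 0, 0, 0, 0.4],
  [15, 0, 0, 0, 0, 0, 0.4],
  [10, 0, 0, 0, 0, 0, 0.4],
  [5, 0, 0, 0, 0, 0, 0.4],
  [0, 0, 0, 0, 0, 0, 0.4],
])

```text
time: 25.75
tcp_pos: [0.5645, -0.016, 0.2418]
tcp_rot: [-3.142, 0.0, 1.644]
contact_force: [-0.5, -0.3, -1.2]
width: 0.0375
```

```bash
python3 - <<'E'
from plan import *
t=arm.camera("top"); crop(t,(270,120,370,230),"t10.png",5.4)
s=arm.camera("side"); crop(s,(200,90,320,200),"s10.png",5)
t=arm.camera("wrist"); cv2.imwrite("pics/w10.png",t["img"])
print(start(),arm.read_state()["time"],arm.read_state()["contact_force"])
E
```

```text
[np.float64(0.5646175556218018), np.float64(-0.016931100619306635), np.float64(0.24174013094562183), np.float64(1.6427650909095306)] 25.9 [ 0.33670651  0.50478653 -0.11504409]
```

View pics/t10.png

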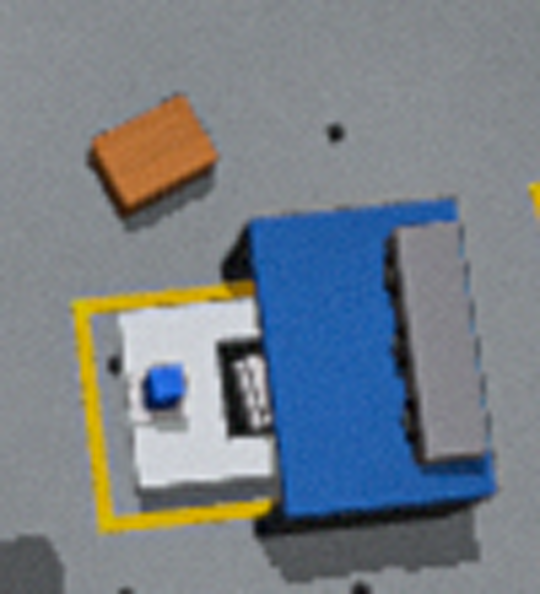

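View pics/s10.png

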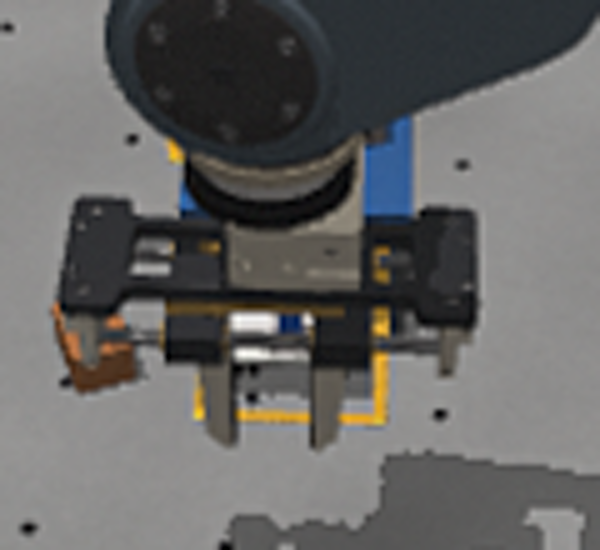

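View pics/w10.png

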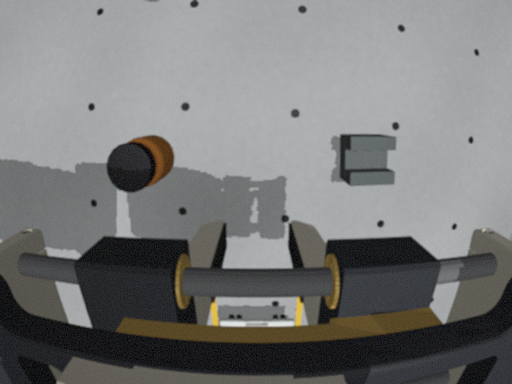

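```bash
python3 - <<'E'
from fit import *
t=arm.camera("top"); A=lambda u,v:(270+(u+.5)/5.4-.5,120+(v+.5)/5.4-.5)
o=[(t,A(121,312),(-.075,.045,.04)),(t,A(138,488),(-.075,-.045,.04)),(t,A(166,385),(-.06,0,.086))]
p,r=fit(o,[.58,-.25,-1.5]);print("caddy",p,np.degrees(p[2]),r.tolist())
bt=[(t,A(249,220),(-.015,.072,.107)),(t,A(284,518),(-.015,-.072,.107)),(t,A(455,199),(.085,.072,.107)),(t,A(494,493),(.085,-.072,.107)),(t,A(90,313),(-.085,.053,0)),(t,A(110,516),(-.085,-.053,0))]
b,r=fit(bt,[.58,-.25,-1.5]);print("bay",b,np.degrees(b[2]),r.tolist())
for x in (-.06,.06): print((T(p,(x,0,0))-T(b,(x,0,0)))*1e3)
E
```

```text
caddy [ 0.57901371 -0.25699675 -1.52073825] -87.13188348083675 [[-0.2, -0.0], [-0.3, 0.3], [0.5, -0.3]]
bay [ 0.58060678 -0.25573868 -1.50116448] -86.010389226573 [[-0.2, -0.3], [0.1, -0.1], [0.1, -0.1], [0.4, 0.7], [-0.4, 0.0], [0.1, -0.0]]
[-0.42076615 -1.18782792  0.        ]
[-2.76537594 -1.32830874  0.        ]
```

The top camera now shows both posts within about 3 mm of their marks. The caddy stands free, so I hand the job in.

```bash
python3 - <<'E'
from cell import arm
print(arm.close_job())
E
```

```text
the job is handed in; nothing more can be done
None
```

I rolled the larger caddy out of the white shed by its orange post, about 220 mm, and let go in the open. I then took the blue tail post, steered it nose first into the blue bay on a gentle curve with a straight finish, let go and backed the arm off. The job was handed in at about 26 s, and no verdict was reported.

- **Position:** The last top picture put the blue tail post about 1.3 mm from its mark and the orange nose post about 3 mm (limit 12 mm). The wrist camera, just before release, gave the caddy 0.5 mm short and 1 mm to the side. The side camera read about 2 mm short.
- **Heading:** The cameras disagreed a little, with about 0° off from the wrist camera and about 1.1° off from the top camera. The nose itself is under the bay's roof, so its position comes from the rear of the deck.
- **Test piece:** It stood on its pad in every picture. It sat a few mm off centre and slightly turned in the open.
- **Castors:** I could not see them at the end because the deck hides them. I take them to be trailing straight because the drive was forward only, with the last 75 mm or so straight.
- **Bystanders:** The arm kept clear of all four. I judged them only by eye in the pictures: the jar, V-block and wooden box looked unmoved at the end. The brass weight was last seen, also unmoved, when I took the blue post.
- **Force:** While I held the blue post the tool read up to about 7 N pressing down, and near zero after letting go.

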